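# Pack the row of wound coils into the tray in reverse order

## Robot

A 6-joint arm with a two-finger parallel gripper is mounted at the origin on the work surface. World frame = base frame: x ahead of the robot, y to its left, z up, the work surface at z = 0. Lengths are in m, angles in degrees, forces in N, time in s.
With the tool pointing down it reaches from about 0.375 to 0.9 m from the base axis. Payload 3.1 kg.
Tool frame: the origin (TCP) lies midway between the tips of the shut fingers; the grasp point (between the pads) lies bot.hold_point_z behind it (bot.hold_point_z is the distance from the TCP to the grasp point, in m); z points along the fingers, y is the direction in which the jaws open and shut (so a half turn about z gives the same grasp; the last joint's range is limited). The gripper opens to 87 mm and grips with 3 to 60 N. Pads are 19 mm wide; open, the fingers measure 117 mm over their backs; the gripper's body (75 mm by 190 mm) begins 51 mm behind the grasp point.
Start: joints at [62.424, 30.224, 82.088, -0, 67.689, -10.227], TCP at [0.186, 0.597, 0.223] pointing down, gripper open.
Joint ranges: [-176.69, 176.69], [-43.24, 126.21], [12.49, 139.97], [-82, 262], [0, 151.66], [-163.58, 163.58]. Speed limits (degrees/s): [159.86, 159.86, 180, 180, 180, 180].

## Interface

Orientations are given as a 3x3 rotation matrix whose columns are the frame's x, y, z axes.
In Python, from rig import bot, vision, order gives the robot as it stands. The module is installed in compiled form; this text tells all that it offers.
- The arm moves only by the tool move_arm, never from a script. Its argument "moves" is a list of rows, each an object of numbers: "hand": the finger opening in mm, from 0 to 87; "x", "y", "z": the shift along the tool's x, y, z in units of 25 mm (1.0 is 25 mm); "wx", "wy", "wz": the turn, a rotation vector about the tool's x, y, z in degrees. In form: [{"hand": .., "x": .., "y": .., "z": .., "wx": .., "wy": .., "wz": ..}, ...]. A call has 1 to 20 rows; each row shifts and turns the commanded pose from where the row before left it, along the tool's axes as they then stand; what a row does not reach is not made up. A row lasts 1/10 s, in which the tool goes at most 50 mm and 8.59 degrees, less where a joint would pass 70% of its speed; a pose out of reach is approached as far as the arm can. A call is refused whole if a number of a shift passes 1 or a number of a turn 8.59, either way. A call with a gripper value outside its range is refused whole. The fingers move at their own pace and stop on an object; the grip force is fixed at half the most. Time passes only in rows, so rows that do not move let the fingers close. It gives the time, the measured TCP pose, the force and the opening at its end, in the units of the state.
- bot.read_state(): the state, without advancing time (a new reading comes with each control period).
- vision.capture(name): name is "scene" or "top"; returns a dict with "image" (480x640x3 uint8, red, green, blue), "z_map" (480x640 float32, m along the optical axis (not along the pixel's ray), 0 where there is no reading), "fx", "fy", "cx", "cy" (pixels), "k1" (the pictures are not rectified: a ray, as slopes to the right and down, at radius r is drawn at 1 + k1 r^2 times it, then the intrinsics apply), "pose" (4x4, takes a point from camera to world coordinates). Camera axes: x right, y down, z forward; pixel columns grow to the right and rows downward; lengths in m; the calibration is good to about 2 mm. A picture is of the moment at which its call begins.
- order.hand_in(): hands the job in, once; it reports no verdict.
The state is a dict: "time_s": time; "joint_positions": joint angles; "qvel": joint speeds; "tau": joint torques, N m; "position": TCP position; "tcp_rot": TCP orientation; "force": force on the tool from outside, world axes, zero at the start; "moment": the same for the moment, N m; "opening": opening from 0.0 (shut) to 1.0 (fully open).
Only numpy, scipy, OpenCV 4.12 (cv2) and the standard library are available. Lean on these libraries where they do the work, as an engineer would, in place of code of your own. Each camera call takes 0.05 s, during which the arm holds its last target.

## Task

Move the four wound coils from the rail into the card packing tray, one upright in each pocket, in reverse order: the coil nearest the rail's white end stop goes into the pocket farthest from the tray's raised carrying block, the next coil into the next pocket, and so on, so that the coil farthest from the end stop stands beside the block. Set each coil down on the pocket floor, do not drop it, and leave them all standing free.

Things in the scene. Friction and masses are not known exactly. Their poses are not given: they have to be found in the camera images.
- tall_coil (a point): slim tall drum coil, round, 32 across and 62 high: white flanges, copper winding between them; stands upright on its carrier. The point is its centre, half-way up; its z axis is up. Weight 0.1 to 0.35 kg.
- wide_coil (a point): wide drum coil, round, 44 across and 48 high: dark steel flanges, copper winding between them; stands upright on its carrier. The point is its centre, half-way up; its z axis is up. Weight 0.1 to 0.35 kg.
- square_coil (a point): square transformer block, 40 x 40 and 54 high: dark square top and black foot, copper winding between them (its own x and y axes are along its sides); stands upright on its carrier. The point is its centre, half-way up; its z axis is up. Weight 0.1 to 0.35 kg.
- ring_coil (a point): ring-shaped choke, round, 42 across at its black foot and 41 across the winding, 48 high: copper turns around a hollow middle; stands upright on its carrier. The point is its centre, half-way up; its z axis is up. Weight 0.1 to 0.35 kg.
- rail: aluminium rail, fixed, that the four carriers stand on in a row along its y axis, in a different order each time: centres at y = -96, -32, +32 and +96 mm (x = 0). Origin at the middle of the row, at the table surface. The white plastic end stop, 34 mm high, stands across its +y end (y = 132 to 148 mm). The carriers' tops, on which the coils stand, are 25.5 mm above the table; the rail is 76 mm wide, its side edges 18 mm high.
- carrier_tall: grey square plate 60 x 60 mm with a 40 mm round rubber pad, on which the coil 'tall' stands at the start (centred within 3 mm); fixed on the rail, it stays there. Origin at the centre of its underside, 10 mm above the table; top 25.5 mm above the table. Marks the coil's starting place in the row.
- carrier_wide: grey square plate 60 x 60 mm with a 52 mm round rubber pad, on which the coil 'wide' stands at the start (centred within 3 mm); fixed on the rail, it stays there. Origin at the centre of its underside, 10 mm above the table; top 25.5 mm above the table. Marks the coil's starting place in the row.
- carrier_square: grey square plate 60 x 60 mm with a 48 mm square rubber pad, on which the coil 'square' stands at the start (centred within 3 mm); fixed on the rail, it stays there. Origin at the centre of its underside, 10 mm above the table; top 25.5 mm above the table. Marks the coil's starting place in the row.
- carrier_ring: grey square plate 60 x 60 mm with a 50 mm round rubber pad, on which the coil 'ring' stands at the start (centred within 3 mm); fixed on the rail, it stays there. Origin at the centre of its underside, 10 mm above the table; top 25.5 mm above the table. Marks the coil's starting place in the row.
- tray: card packing tray, fixed, brown edges and a pale floor, with four equal pockets in a row along its y axis: pocket centres at y = -96, -32, +32 and +96 mm (x = 0), each 60 x 62 mm inside. Origin at the middle of the row, at the table surface. Pocket floor 5 mm above the table, 4 mm thick edges and partitions with tops at 9 mm. The brown carrying block, 30 mm high, stands across its +y end (y = 130 to 150 mm). It may lie turned any way round.
There are look-alikes about, which are no part of the job. Leave any blue look-alike of the part that bears ring_coil alone. What is shaped like the part that bears wide_coil but green is not meant.

How it is judged:
By the outcome, as a careful person would: the job done as asked, in the order asked, and still so for the second after the job is handed in, with the robot touching nothing.
It also fails if it takes over 122 s, if anything falls off the work surface, if the arm or the gripper's body presses on something with over 40 N, if the wrist force passes 120 N, or if a joint passes its speed limit or range.

## Working session

There is one attempt and no reset: what is moved stays moved. The work goes in short steps, Python scripts to look and compute and a tool call to move; the robot and the scene stay as the last step left them, time stands still between calls to the robot, and variables do not carry over. Pictures are saved under pics/ and viewed, and the job is handed in when it is done.

Besides the shell and the picture viewer there is one more tool, called after ">>>" as name([rows], argument=value, ...), one row to a line, values as JSON. move_arm: Moves the arm, as the interface text tells. Its arguments: {"type":"object","properties":{"moves":{"type":"array"}},"required":["moves"]}

```bash
mkdir -p pics
python3 - <<'E'
from rig import bot, vision
import cv2,numpy as np
s=bot.read_state(); print(s, bot.hold_point_z)
for n in("scene","top"):
    c=vision.capture(n); cv2.imwrite(f"pics/{n}0.png",c["image"][:,:,::-1]); np.savez(f"{n}0.npz",**c)
    print(n,c["fx"],c["fy"],c["cx"],c["cy"],c["k1"],c["pose"].round(4).tolist())
E
```

```text
{'time_s': 0.0, 'joint_positions': array([ 6.24230883e+01,  3.02787457e+01,  8.21566675e+01,  3.34691998e-04,
        6.76894432e+01, -1.02273688e+01]), 'qvel': array([ 0.01351957,  0.05848712, -0.05839134,  0.01714647, -0.05904504,
       -0.03627899]), 'tau': array([-9.55205996e-05, -4.40038848e+01, -1.76590258e+01,  6.32888381e-02,
        5.82824077e-02, -1.55378684e-04]), 'position': array([0.18599966, 0.59591002, 0.22157244]), 'tcp_rot': array([[-9.54502444e-01,  2.98201369e-01, -1.01360510e-03],
       [ 2.98202834e-01,  9.54500575e-01, -1.92907848e-03],
       [ 3.92232810e-04, -2.14357004e-03, -9.99997626e-01]]), 'force': array([ 0.16284536,  0.27060727, -0.25611549]), 'moment': array([-0.03349257, -0.01389216,  0.01637558]), 'opening': 0.9997537711188301} 0.0187
scene 586.8481305175261 586.8481305175261 320.2948277281493 245.62835187299413 0.03836255016027498 [[-0.6163, 0.5138, -0.5968, 1.2463], [0.7874, 0.4135, -0.4571, 0.5609], [0.012, -0.7517, -0.6595, 0.8774], [0.0, 0.0, 0.0, 1.0]]
top 597.8313652259391 597.8313652259391 315.9437871730467 233.6327217395503 0.041395817447946535 [[-0.0244, -0.9936, 0.1106, 0.3884], [-0.9997, 0.025, 0.0038, 0.0011], [-0.0065, -0.1105, -0.9939, 1.3039], [0.0, 0.0, 0.0, 1.0]]
```

View pics/scene0.png

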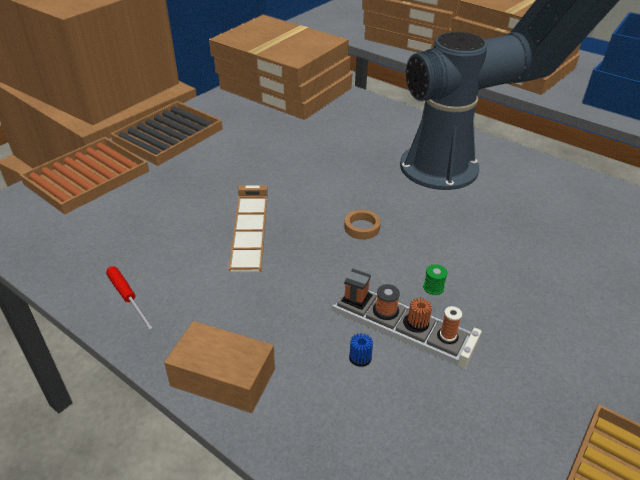

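View pics/top0.png

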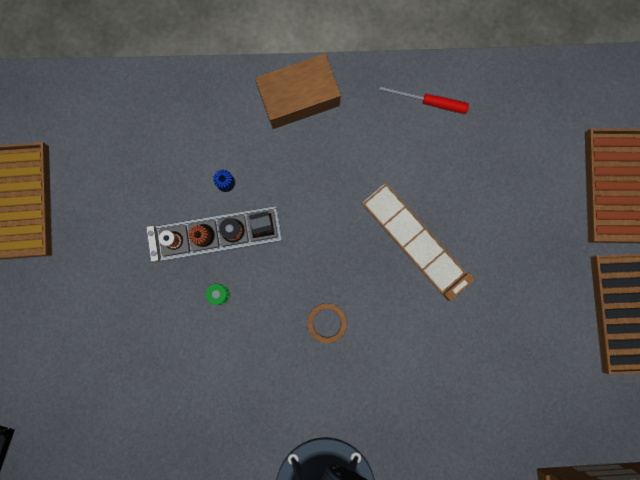

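The row, from the white stop (top picture, about (153,243)): tall (170,240), ring (201,235), wide (231,229), square (262,224). The blue and green look-alikes are at (224,180) and (217,294). The tray runs from (380,195) to its block at (458,288). Next I'll measure from both views.

```bash
cat > h.py <<'E'
import numpy as np, cv2
def cloud(c):
    v,u=np.mgrid[0:480,0:640]
    K=np.array([[c["fx"],0,c["cx"]],[0,c["fy"],c["cy"]],[0,0,1]],float)
    p=np.stack([u,v],-1).reshape(-1,1,2).astype(np.float64)
    s=cv2.undistortPoints(p,K,np.array([float(c["k1"]),0,0,0,0])).reshape(480,640,2)
    z=c["z_map"].astype(float); P=np.dstack([s*z[...,None],z])
    W=P@c["pose"][:3,:3].T+c["pose"][:3,3]; W[z==0]=np.nan
    return W
E
python3 - <<'E'
from h import *
T=dict(np.load("top0.npz"));S=dict(np.load("scene0.npz"))
Wt=cloud(T);Ws=cloud(S)
for nm,W,pts in(("top",Wt,dict(stop=(153,243),tall=(166,239),ring=(201,233),wide=(231,229),sq=(262,222),p1=(380,203),p4=(443,270),blk=(458,288),blue=(224,180),green=(217,294),table=(300,180))),
   ("scene",Ws,dict(stop=(470,345),tall=(453,313),ring=(420,303),wide=(388,291),sq=(357,277),p1=(246,259),p4=(252,206),blk=(253,188),table=(200,300)))):
    for k,(u,v) in pts.items(): print(nm,k,W[v,u].round(4),(T if nm=="top" else S)["image"][v,u])
    # table noise
for nm,W in(("top",Wt),("scene",Ws)):
    m=(W[...,0]>.4)&(W[...,0]<.85)&(abs(W[...,1])<.35)&(abs(W[...,2])<.004)
    P=W[m];A=np.c_[P[:,:2],np.ones(len(P))];print(nm,np.linalg.lstsq(A,P[:,2],rcond=None)[0],P[:,2].std())
im=cv2.resize(T["image"][180:310,140:290,::-1],None,fx=5,fy=4.4,interpolation=cv2.INTER_CUBIC);cv2.imwrite("pics/railtop.png",im[:600])
im=cv2.resize(S["image"][250:380,320:500,::-1],None,fx=4.4,fy=4.4,interpolation=cv2.INTER_CUBIC);cv2.imwrite("pics/railsc.png",im)
im=cv2.resize(T["image"][175:310,350:485,::-1],None,fx=4.4,fy=4.4,interpolation=cv2.INTER_CUBIC);cv2.imwrite("pics/traytop.png",im)
E
```

```text
top stop [0.5181 0.3528 0.0363] [188 190 192]
top tall [0.5204 0.3122 0.0875] [34 37 40]
top ring [0.5333 0.2448 0.0678] [117  63  39]
top wide [0.5391 0.1812 0.0758] [132 133 144]
top sq [0.551  0.116  0.0845] [ 88  94 100]
top p1 [ 0.5976 -0.1366  0.002 ] [183 184 176]
top p4 [ 0.4467 -0.2662  0.0087] [182 183 176]
top blk [ 0.407  -0.2916  0.0296] [183 184 177]
top blue [0.6549 0.2043 0.0158] [19 25 53]
top green [0.4065 0.2154 0.0494] [132 131 144]
top table [ 6.54e-01  3.84e-02 -2.00e-04] [85 89 96]
scene stop [0.5274 0.3591 0.0329] [225 225 214]
scene tall [0.5258 0.3138 0.0869] [67 70 71]
scene ring [0.5245 0.247  0.0673] [101  57  39]
scene wide [0.541  0.1854 0.0733] [167 169 176]
scene sq [0.5535 0.1212 0.0809] [121 128 131]
scene p1 [ 0.5935 -0.1437  0.0046] [222 221 211]
scene p4 [ 0.4457 -0.2638  0.0048] [221 221 209]
scene blk [ 0.4141 -0.2876  0.0301] [166 137 109]
scene table [ 7.389e-01 -1.344e-01  6.000e-04] [116 118 124]
top [-0.0010134  -0.00034352  0.00035788] 0.0020018852826266106
scene [ 0.00012943 -0.00074057 -0.00027821] 0.0016437607136894797
```

View pics/railtop.png

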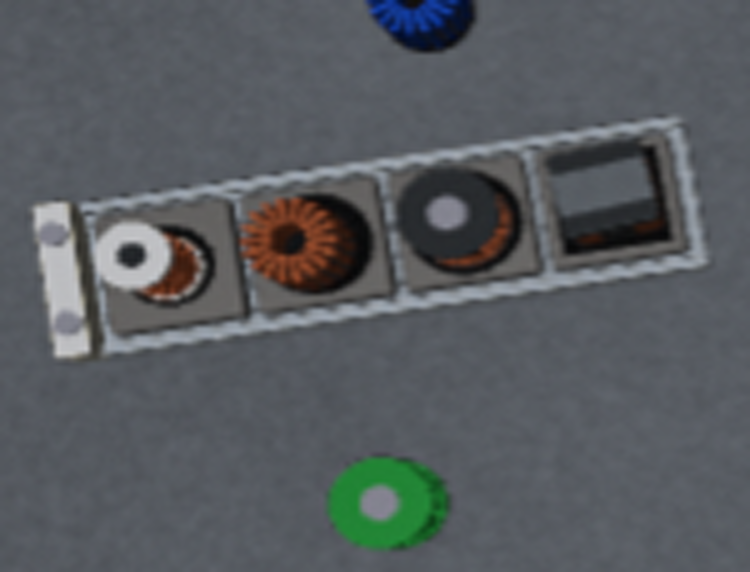

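View pics/railsc.png

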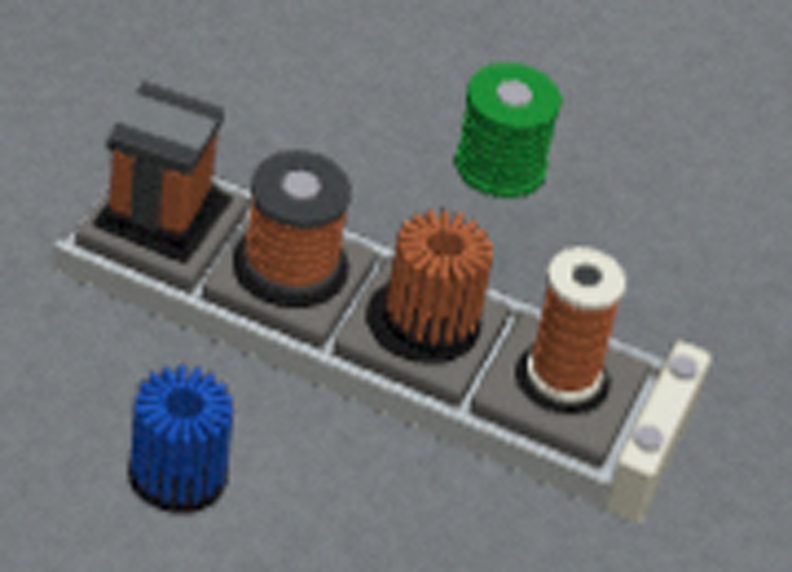

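View pics/traytop.png

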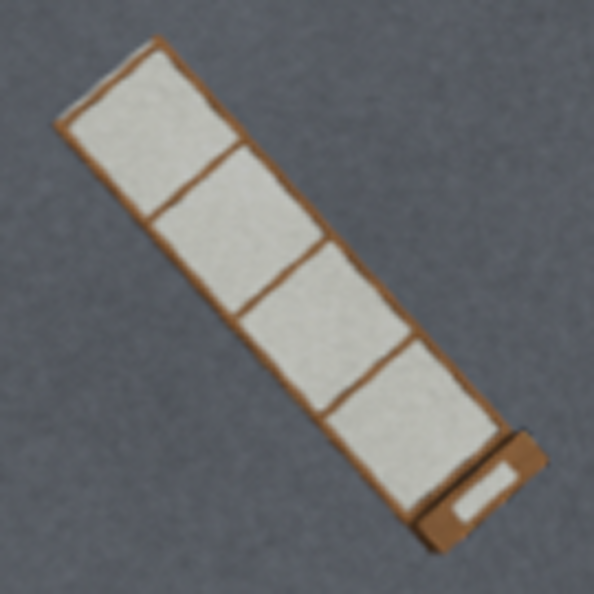

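```bash
cat >> h.py <<'E'
def rayplane(c,uv,z):
    K=np.array([[c["fx"],0,c["cx"]],[0,c["fy"],c["cy"]],[0,0,1]],float)
    p=np.asarray(uv,float).reshape(-1,1,2)
    s=cv2.undistortPoints(p,K,np.array([float(c["k1"]),0,0,0,0])).reshape(-1,2)
    d=np.c_[s,np.ones(len(s))]@c["pose"][:3,:3].T; o=c["pose"][:3,3]
    return o+d*((z-o[2])/d[:,2])[:,None]
E
python3 - <<'E'
from h import *
for n in("top","scene"):
    C=dict(np.load(n+"0.npz"));W=cloud(C);I=C["image"].astype(int);mx=I.max(-1)
    sat=mx-I.min(-1)
    # tray floor
    m=(W[...,1]<-.08)&(W[...,1]>-.33)&(W[...,0]>.37)&(W[...,0]<.68)&(mx>150)&(sat<35)&(W[...,2]<.02)
    k=cv2.morphologyEx(m.astype(np.uint8),cv2.MORPH_OPEN,np.ones((3,3)))
    nl,L,st,ce=cv2.connectedComponentsWithStats(k)
    print(n,"floor z",np.nanmedian(W[k>0][:,2]))
    for i in range(1,nl):
        if st[i,4]>80:
            v,u=np.nonzero(L==i);P=rayplane(C,np.c_[u,v],.005)[:,:2]
            print("  pocket",cv2.minAreaRect((P*1000).astype(np.float32)),P.mean(0).round(4),st[i,4])
    # coils: dense points high
    for nm,(x,y),zt in(("tall",(.525,.312),.0875),("ring",(.531,.247),.0735),("wide",(.54,.183),.0735),("sq",(.55,.118),.0795)):
        q=(np.hypot(W[...,0]-x,W[...,1]-y)<.034)
        sel=q&(abs(W[...,2]-zt)<.007)
        if nm=="tall": pass
        v,u=np.nonzero(sel);P=rayplane(C,np.c_[u,v],zt)[:,:2]
        (c,r)=cv2.minEnclosingCircle((P*1000).astype(np.float32)); rect=cv2.minAreaRect((P*1000).astype(np.float32))
        print(" ",nm,len(u),"z",np.median(W[sel][:,2]).round(4),"mean",P.mean(0).round(4),"circ",np.round(c,1),round(r,1),"rect",np.round(rect[0],1),np.round(rect[1],1),round(rect[2],1))
    # rail top z .018 outline: points z between .01 and .03, region
    m=(W[...,2]>.011)&(W[...,1]>.06)&(W[...,1]<.40)&(W[...,0]>.45)&(W[...,0]<.62)
    nl,L,st,ce=cv2.connectedComponentsWithStats(m.astype(np.uint8))
    i=1+np.argmax(st[1:,4]);P=(W[L==i][:,:2]*1000).astype(np.float32);print("  rail",st[i],cv2.minAreaRect(P))
E
```

```text
top floor z 0.004501818556531756
  pocket ((593.0799560546875, -145.53712463378906), (59.943172454833984, 61.15061950683594), 39.312347412109375) [ 0.5929 -0.1456] 744
  pocket ((543.6827392578125, -186.0962677001953), (60.009742736816406, 61.30406951904297), 39.303749084472656) [ 0.5436 -0.1861] 760
  pocket ((494.288818359375, -226.41741943359375), (59.60129165649414, 61.122554779052734), 39.40850830078125) [ 0.4943 -0.2262] 754
  pocket ((444.3945617675781, -267.3286437988281), (60.0966796875, 61.075096130371094), 39.20152282714844) [ 0.4443 -0.267 ] 769
  tall 189 z 0.0872 mean [0.5232 0.312 ] circ [523.2 312. ] 15.8 rect [523.5 312.3] [30.9 28.5] 0.1
  ring 201 z 0.0718 mean [0.5306 0.2516] circ [530.5 251.4] 20.3 rect [530.8 250.9] [39.4 37.5] 88.6
  wide 343 z 0.0731 mean [0.5416 0.1861] circ [541.7 186.1] 22.0 rect [541.7 185.6] [41.5 41.9] 89.4
  sq 375 z 0.0788 mean [0.5514 0.1214] circ [551.8 120.7] 27.1 rect [551.3 121.6] [41. 40.] 13.0
  rail [ 147  206  134   56 4235] ((537.319580078125, 226.42401123046875), (77.07498168945312, 279.5454406738281), 8.349324226379395)
sce
[... 388 characters left out ...]
513946533203) [ 0.5425 -0.187 ] 403
  pocket ((591.8772583007812, -146.67294311523438), (52.04206848144531, 60.88832092285156), 38.81163787841797) [ 0.5924 -0.1467] 468
  tall 209 z 0.0869 mean [0.5271 0.3134] circ [527.3 314.5] 18.8 rect [527.4 313.2] [35.2 30.5] 1.0
  ring 254 z 0.0715 mean [0.5359 0.2542] circ [535.3 256. ] 22.5 rect [536.7 254.7] [42.9 39.9] 38.8
  wide 330 z 0.073 mean [0.5448 0.188 ] circ [545.3 187.8] 24.1 rect [544.6 187.5] [46.6 42.6] 13.3
  sq 351 z 0.079 mean [0.5552 0.1235] circ [555.9 124. ] 29.0 rect [555.7 123.3] [46. 42.] 12.4
  rail [ 332  269  149   97 5603] ((538.7202758789062, 226.02349853515625), (83.35169982910156, 280.2728271484375), 8.362393379211426)
```

```bash
cat >> h.py <<'E'
def go(tx,ty,tz,yaw):
    from rig import bot
    s=bot.read_state();p=s["position"];R=s["tcp_rot"]
    cur=np.degrees(np.arctan2(R[1,1],R[0,1]));t=yaw
    d=-((t-cur+90)%180-90)
    ps=np.radians(cur-d); X=np.array([-np.sin(ps),np.cos(ps)]);Y=np.array([np.cos(ps),np.sin(ps)])
    e=np.array([tx,ty])-p[:2]
    print("t",round(s["time_s"],2),"pos",p.round(4),"yaw",cur.round(2),"tilt",R[:2,2].round(4),"q",s["joint_positions"].round(0),"F",s["force"].round(1),"open",round(s["opening"],3))
    print("wz",d.round(2),"then units x",(e@X/.025).round(3),"y",(e@Y/.025).round(3),"z",((p[2]-tz)/.025).round(3))
E
python3 -c "
from h import *
go(.524,.3125,.16,8.35)"
```

```text
t 0.1 pos [0.186  0.596  0.2217] yaw 72.65 tilt [-0.0008 -0.0017] q [ 62.  30.  82.  -0.  68. -10.] F [-0.   0.7  0.2] open 0.997
wz 64.3 then units x -13.183 y 11.729 z 2.468
```

>>> move_arm([
  {"wz": 8.04},
  {"wz": 8.04},
  {"wz": 8.04},
  {"wz": 8.04},
  {"wz": 8.04},
  {"wz": 8.04},
  {"wz": 8.04},
  {"wz": 8.04},
  {"x": -0.5,"y": 0.5},
  {"x": -0.9,"y": 0.8},
  {"x": -0.9,"y": 0.8},
  {"x": -0.9,"y": 0.8},
  {"x": -0.9,"y": 0.8},
  {"x": -0.9,"y": 0.8},
  {"x": -0.9,"y": 0.8},
  {"x": -0.9,"y": 0.8},
  {"x": -0.9,"y": 0.8},
  {"x": -0.9,"y": 0.8},
  {"x": -0.5,"y": 0.5},
  {},
])

```text
schema error: expected keys hand, x, y, z, wx, wy, wz
```

```bash
python3 -c "
from h import *
go(.524,.3125,.12,8.35)"
```

```text
t 0.1 pos [0.186  0.596  0.2217] yaw 72.65 tilt [-0.0008 -0.0017] q [ 62.  30.  82.  -0.  68. -10.] F [-0.   0.7  0.2] open 0.997
wz 64.3 then units x -13.183 y 11.729 z 4.068
```

>>> move_arm([
  {"hand": 87,"x": 0,"y": 0,"z": 0,"wx": 0,"wy": 0,"wz": 8.04},
  {"hand": 87,"x": 0,"y": 0,"z": 0,"wx": 0,"wy": 0,"wz": 8.04},
  {"hand": 87,"x": 0,"y": 0,"z": 0,"wx": 0,"wy": 0,"wz": 8.04},
  {"hand": 87,"x": 0,"y": 0,"z": 0,"wx": 0,"wy": 0,"wz": 8.04},
  {"hand": 87,"x": 0,"y": 0,"z": 0,"wx": 0,"wy": 0,"wz": 8.04},
  {"hand": 87,"x": 0,"y": 0,"z": 0,"wx": 0,"wy": 0,"wz": 8.04},
  {"hand": 87,"x": 0,"y": 0,"z": 0,"wx": 0,"wy": 0,"wz": 8.04},
  {"hand": 87,"x": 0,"y": 0,"z": 0,"wx": 0,"wy": 0,"wz": 8.04},
  {"hand": 87,"x": -0.5,"y": 0.5,"z": 0,"wx": 0,"wy": 0,"wz": 0},
  {"hand": 87,"x": -0.9,"y": 0.8,"z": 0,"wx": 0,"wy": 0,"wz": 0},
  {"hand": 87,"x": -0.9,"y": 0.8,"z": 0,"wx": 0,"wy": 0,"wz": 0},
  {"hand": 87,"x": -0.9,"y": 0.8,"z": 0,"wx": 0,"wy": 0,"wz": 0},
  {"hand": 87,"x": -0.9,"y": 0.8,"z": 0,"wx": 0,"wy": 0,"wz": 0},
  {"hand": 87,"x": -0.9,"y": 0.8,"z": 0,"wx": 0,"wy": 0,"wz": 0},
  {"hand": 87,"x": -0.9,"y": 0.8,"z": 0,"wx": 0,"wy": 0,"wz": 0},
  {"hand": 87,"x": -0.9,"y": 0.8,"z": 0,"wx": 0,"wy": 0,"wz": 0},
  {"hand": 87,"x": -0.9,"y": 0.8,"z": 0,"wx": 0,"wy": 0,"wz": 0},
  {"hand": 87,"x": -0.9,"y": 0.8,"z": 0,"wx": 0,"wy": 0,"wz": 0},
  {"hand": 87,"x": -0.9,"y": 0.8,"z": 0,"wx": 0,"wy": 0,"wz": 0},
  {"hand": 87,"x": -0.9,"y": 0.8,"z": 0,"wx": 0,"wy": 0,"wz": 0},
])

```text
time_s: 2.1
position: [0.4552, 0.3707, 0.2223]
tcp_rot: [[-0.148, 0.989, -0.0], [0.989, 0.148, -0.001], [-0.001, -0.001, -1.0]]
force: [-0.3, 0.5, -0.8]
opening: 0.998
```

```bash
python3 -c "
from h import *
go(.524,.3125,.12,8.35)"
```

```text
t 2.1 pos [0.4552 0.3707 0.2223] yaw 8.5 tilt [-0.0005 -0.0009] q [28. 27. 88. -0. 65. 20.] F [-0.3  0.5 -0.8] open 0.998
wz 0.15 then units x -2.703 y 2.385 z 4.091
```

>>> move_arm([
  {"hand": 87,"x": -0.8,"y": 0.7,"z": 0,"wx": 0,"wy": 0,"wz": 0},
  {"hand": 87,"x": -0.8,"y": 0.7,"z": 0,"wx": 0,"wy": 0,"wz": 0},
  {"hand": 87,"x": -0.7,"y": 0.6,"z": 0.5,"wx": 0,"wy": 0,"wz": 0},
  {"hand": 87,"x": -0.4,"y": 0.4,"z": 0.8,"wx": 0,"wy": 0,"wz": 0},
  {"hand": 87,"x": 0,"y": 0,"z": 0.9,"wx": 0,"wy": 0,"wz": 0},
  {"hand": 87,"x": 0,"y": 0,"z": 0.8,"wx": 0,"wy": 0,"wz": 0},
  {"hand": 87,"x": 0,"y": 0,"z": 0.5,"wx": 0,"wy": 0,"wz": 0},
  {"hand": 87,"x": 0,"y": 0,"z": 0.3,"wx": 0,"wy": 0,"wz": 0},
  {"hand": 87,"x": 0,"y": 0,"z": 0,"wx": 0,"wy": 0,"wz": 0},
  {"hand": 87,"x": 0,"y": 0,"z": 0,"wx": 0,"wy": 0,"wz": 0},
])

```text
time_s: 3.1
position: [0.5237, 0.315, 0.1282]
tcp_rot: [[-0.146, 0.989, 0.001], [0.989, 0.146, 0.0], [0.0, 0.001, -1.0]]
force: [-0.5, 0.5, 0.1]
opening: 1.0
```

```bash
python3 -c "
from h import *
go(.524,.3125,.0415,8.35)
from rig import vision
c=vision.capture('scene');cv2.imwrite('pics/s1.png',cv2.resize(c['image'][200:400,300:520,::-1],None,fx=3,fy=3))"
```

```text
t 3.1 pos [0.5237 0.315  0.1282] yaw 8.38 tilt [0.0011 0.0003] q [21. 36. 89. -0. 55. 12.] F [-0.5  0.5  0.1] open 1.0
wz 0.03 then units x -0.102 y -0.002 z 3.466
```

View pics/s1.png

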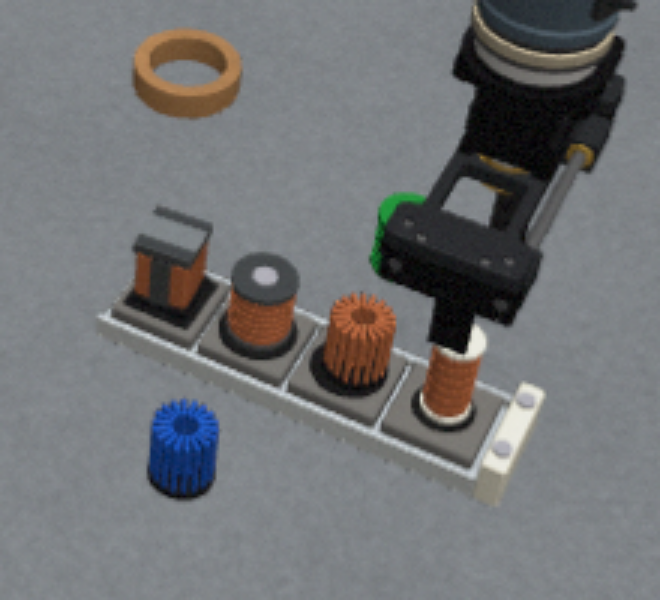

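The fingers straddle the tall coil (about (455,340) in the crop) and are square to the rail. I'm going down to grasp it.

>>> move_arm([
  {"hand": 87,"x": -0.1,"y": 0,"z": 0.5,"wx": 0,"wy": 0,"wz": 0},
  {"hand": 87,"x": 0,"y": 0,"z": 0.8,"wx": 0,"wy": 0,"wz": 0},
  {"hand": 87,"x": 0,"y": 0,"z": 0.8,"wx": 0,"wy": 0,"wz": 0},
  {"hand": 87,"x": 0,"y": 0,"z": 0.7,"wx": 0,"wy": 0,"wz": 0},
  {"hand": 87,"x": 0,"y": 0,"z": 0.4,"wx": 0,"wy": 0,"wz": 0},
  {"hand": 87,"x": 0,"y": 0,"z": 0.2,"wx": 0,"wy": 0,"wz": 0},
  {"hand": 70,"x": 0,"y": 0,"z": 0,"wx": 0,"wy": 0,"wz": 0},
  {"hand": 50,"x": 0,"y": 0,"z": 0,"wx": 0,"wy": 0,"wz": 0},
  {"hand": 40,"x": 0,"y": 0,"z": 0,"wx": 0,"wy": 0,"wz": 0},
  {"hand": 34,"x": 0,"y": 0,"z": 0,"wx": 0,"wy": 0,"wz": 0},
  {"hand": 30,"x": 0,"y": 0,"z": 0,"wx": 0,"wy": 0,"wz": 0},
  {"hand": 10,"x": 0,"y": 0,"z": 0,"wx": 0,"wy": 0,"wz": 0},
  {"hand": 10,"x": 0,"y": 0,"z": 0,"wx": 0,"wy": 0,"wz": 0},
  {"hand": 10,"x": 0,"y": 0,"z": 0,"wx": 0,"wy": 0,"wz": 0},
])

```text
time_s: 4.55
position: [0.5237, 0.3124, 0.0426]
tcp_rot: [[-0.145, 0.989, 0.0], [0.989, 0.145, 0.0], [0.0, 0.0, -1.0]]
force: [1.0, -0.4, -0.0]
opening: 0.356
```

```bash
python3 -c "
from h import *
go(.524,.3125,.0415,8.35)"
```

```text
t 4.55 pos [0.5237 0.3124 0.0426] yaw 8.33 tilt [0.0003 0.0001] q [20. 43. 92. -0. 45. 12.] F [ 1.  -0.4 -0. ] open 0.356
wz -0.02 then units x 0.001 y 0.013 z 0.044
```

>>> move_arm([
  {"hand": 10,"x": 0,"y": 0,"z": -0.2,"wx": 0,"wy": 0,"wz": 0},
  {"hand": 10,"x": 0,"y": 0,"z": -0.5,"wx": 0,"wy": 0,"wz": 0},
  {"hand": 10,"x": 0,"y": 0,"z": -0.8,"wx": 0,"wy": 0,"wz": 0},
  {"hand": 10,"x": 0,"y": 0,"z": -0.8,"wx": 0,"wy": 0,"wz": 0},
  {"hand": 10,"x": 0,"y": 0,"z": -0.8,"wx": 0,"wy": 0,"wz": 0},
  {"hand": 10,"x": 0,"y": 0,"z": -0.8,"wx": 0,"wy": 0,"wz": 0},
  {"hand": 10,"x": 0,"y": 0,"z": -0.6,"wx": 0,"wy": 0,"wz": 0},
  {"hand": 10,"x": 0,"y": 0,"z": -0.4,"wx": 0,"wy": 0,"wz": 0},
  {"hand": 10,"x": 0,"y": 0,"z": 0,"wx": 0,"wy": 0,"wz": 0},
  {"hand": 10,"x": 0,"y": 0,"z": 0,"wx": 0,"wy": 0,"wz": 0},
])

```text
time_s: 5.55
position: [0.5232, 0.3123, 0.165]
tcp_rot: [[-0.145, 0.989, -0.0], [0.989, 0.145, -0.0], [-0.0, -0.0, -1.0]]
force: [-0.2, 0.4, -2.4]
opening: 0.343
```

```bash
python3 -c "
from h import *
go(.5925,-.146,.0221,8.35)
go(.5925,-.146,.0221,-50.8)
from rig import vision
c=vision.capture('scene');cv2.imwrite('pics/s2.png',cv2.resize(c['image'][200:400,300:520,::-1],None,fx=3,fy=3))"
```

```text
t 5.55 pos [0.5232 0.3123 0.165 ] yaw 8.33 tilt [-0.0004 -0.0001] q [20. 33. 88. -0. 60. 12.] F [-0.2  0.4 -2.4] open 0.343
wz -0.02 then units x -18.54 y 0.08 z 5.716
t 5.55 pos [0.5232 0.3123 0.165 ] yaw 8.33 tilt [-0.0004 -0.0001] q [20. 33. 88. -0. 60. 12.] F [-0.2  0.4 -2.4] open 0.343
wz 59.13 then units x -9.439 y 15.957 z 5.716
```

View pics/s2.png

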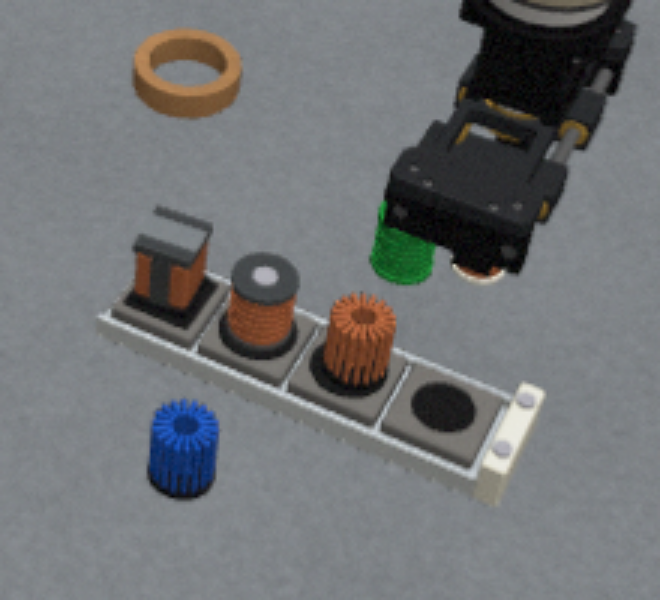

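The coil is in hand, its pad is bare, and the load is about 2.4 N. I'm moving to the pocket farthest from the block.

>>> move_arm([
  {"hand": 10,"x": -0.5,"y": 0,"z": 0,"wx": 0,"wy": 0,"wz": 0},
  {"hand": 10,"x": -0.9,"y": 0,"z": 0,"wx": 0,"wy": 0,"wz": 0},
  {"hand": 10,"x": -1,"y": 0,"z": 0,"wx": 0,"wy": 0,"wz": 0},
  {"hand": 10,"x": -1,"y": 0,"z": 0,"wx": 0,"wy": 0,"wz": 0},
  {"hand": 10,"x": -1,"y": 0,"z": 0,"wx": 0,"wy": 0,"wz": 0},
  {"hand": 10,"x": -1,"y": 0,"z": 0,"wx": 0,"wy": 0,"wz": 0},
  {"hand": 10,"x": -1,"y": 0,"z": 0,"wx": 0,"wy": 0,"wz": 0},
  {"hand": 10,"x": -1,"y": 0,"z": 0,"wx": 0,"wy": 0,"wz": 0},
  {"hand": 10,"x": -1,"y": 0,"z": 0,"wx": 0,"wy": 0,"wz": 0},
  {"hand": 10,"x": -1,"y": 0,"z": 0,"wx": 0,"wy": 0,"wz": 0},
  {"hand": 10,"x": -1,"y": 0,"z": 0,"wx": 0,"wy": 0,"wz": 0},
  {"hand": 10,"x": -1,"y": 0,"z": 0,"wx": 0,"wy": 0,"wz": 0},
  {"hand": 10,"x": -1,"y": 0,"z": 0,"wx": 0,"wy": 0,"wz": 0},
  {"hand": 10,"x": -1,"y": 0,"z": 0,"wx": 0,"wy": 0,"wz": 0},
  {"hand": 10,"x": -1,"y": 0,"z": 0,"wx": 0,"wy": 0,"wz": 0},
  {"hand": 10,"x": -1,"y": 0,"z": 0,"wx": 0,"wy": 0,"wz": 0},
  {"hand": 10,"x": -1,"y": 0,"z": 0,"wx": 0,"wy": 0,"wz": 0},
  {"hand": 10,"x": -1,"y": 0,"z": 0,"wx": 0,"wy": 0,"wz": 0},
  {"hand": 10,"x": -0.8,"y": 0.1,"z": 0,"wx": 0,"wy": 0,"wz": 0},
  {"hand": 10,"x": -0.4,"y": 0,"z": 0,"wx": 0,"wy": 0,"wz": 0},
])

```text
time_s: 7.6
position: [0.5936, -0.1497, 0.1645]
tcp_rot: [[-0.143, 0.99, -0.0], [0.99, 0.143, -0.0], [-0.0, -0.0, -1.0]]
force: [-0.1, 0.2, -1.9]
opening: 0.341
```

>>> move_arm([
  {"hand": 10,"x": 0,"y": 0,"z": 0,"wx": 0,"wy": 0,"wz": 5},
  {"hand": 10,"x": 0,"y": 0,"z": 0,"wx": 0,"wy": 0,"wz": 8},
  {"hand": 10,"x": 0,"y": 0,"z": 0,"wx": 0,"wy": 0,"wz": 8},
  {"hand": 10,"x": 0,"y": 0,"z": 0.4,"wx": 0,"wy": 0,"wz": 8},
  {"hand": 10,"x": 0,"y": 0,"z": 0.6,"wx": 0,"wy": 0,"wz": 8},
  {"hand": 10,"x": 0,"y": 0,"z": 0.8,"wx": 0,"wy": 0,"wz": 8},
  {"hand": 10,"x": 0,"y": 0,"z": 0.8,"wx": 0,"wy": 0,"wz": 8},
  {"hand": 10,"x": 0,"y": 0,"z": 0.6,"wx": 0,"wy": 0,"wz": 6.1},
  {"hand": 10,"x": 0,"y": 0,"z": 0.4,"wx": 0,"wy": 0,"wz": 0},
  {"hand": 10,"x": 0,"y": 0,"z": 0,"wx": 0,"wy": 0,"wz": 0},
  {"hand": 10,"x": 0,"y": 0,"z": 0,"wx": 0,"wy": 0,"wz": 0},
])

```text
time_s: 8.7
position: [0.5936, -0.1472, 0.0752]
tcp_rot: [[0.774, 0.634, 0.0], [0.634, -0.774, 0.0], [0.0, 0.0, -1.0]]
force: [-0.1, -0.5, -2.3]
opening: 0.345
```

```bash
python3 -c "
from h import *
go(.5925,-.146,.0221,-50.8)
from rig import vision
c=vision.capture('scene');cv2.imwrite('pics/s3.png',cv2.resize(c['image'][140:340,150:370,::-1],None,fx=3,fy=3))"
```

```text
t 8.7 pos [ 0.5936 -0.1472  0.0752] yaw -50.67 tilt [0.0001 0.    ] q [-24.  40.  91.   0.  49.  26.] F [-0.1 -0.5 -2.3] open 0.345
wz 0.13 then units x -0.002 y -0.066 z 2.124
```

View pics/s3.png

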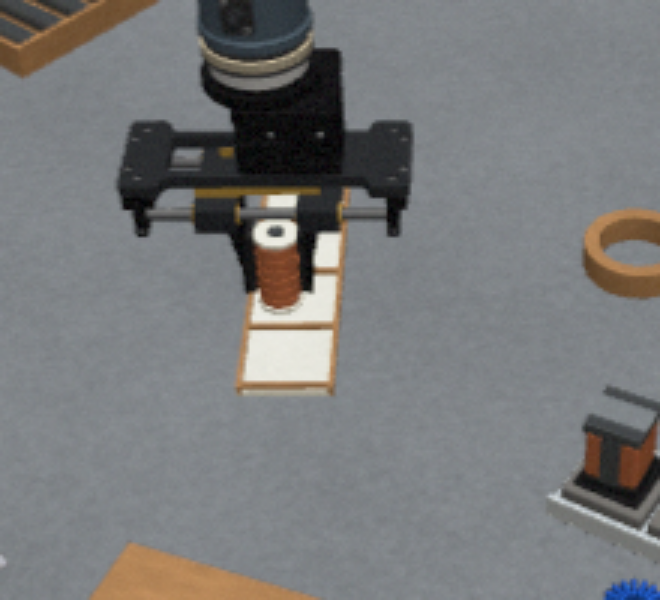

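>>> move_arm([
  {"hand": 10,"x": 0,"y": -0.1,"z": 0.4,"wx": 0,"wy": 0,"wz": 0.1},
  {"hand": 10,"x": 0,"y": 0,"z": 0.6,"wx": 0,"wy": 0,"wz": 0},
  {"hand": 10,"x": 0,"y": 0,"z": 0.5,"wx": 0,"wy": 0,"wz": 0},
  {"hand": 10,"x": 0,"y": 0,"z": 0.3,"wx": 0,"wy": 0,"wz": 0},
  {"hand": 10,"x": 0,"y": 0,"z": 0.1,"wx": 0,"wy": 0,"wz": 0},
  {"hand": 10,"x": 0,"y": 0,"z": 0,"wx": 0,"wy": 0,"wz": 0},
  {"hand": 10,"x": 0,"y": 0,"z": 0,"wx": 0,"wy": 0,"wz": 0},
])

```text
time_s: 9.45
position: [0.5921, -0.1455, 0.0277]
tcp_rot: [[0.776, 0.631, 0.001], [0.631, -0.776, -0.0], [0.0, 0.0, -1.0]]
force: [-0.4, 0.5, -0.5]
opening: 0.343
```

```bash
python3 -c "
from h import *
go(.5925,-.146,.0221,-50.8)
from rig import vision
c=vision.capture('scene');cv2.imwrite('pics/s4.png',cv2.resize(c['image'][190:290,200:310,::-1],None,fx=6,fy=6))
W=cloud(c);I=c['image'].astype(int);m=np.hypot(W[...,0]-.5925,W[...,1]+.146)<.03
m&=(W[...,2]>.058)&(I.min(-1)>120);v,u=np.nonzero(m);print(len(u),np.median(W[m],0).round(4))"
```

```text
t 9.45 pos [ 0.5921 -0.1455  0.0277] yaw -50.87 tilt [ 0.0005 -0.0002] q [-24.  44.  92.   0.  44.  27.] F [-0.4  0.5 -0.5] open 0.343
wz -0.07 then units x -0.0 y 0.024 z 0.223
117 [ 0.5965 -0.1387  0.0727]
```

View pics/s4.png

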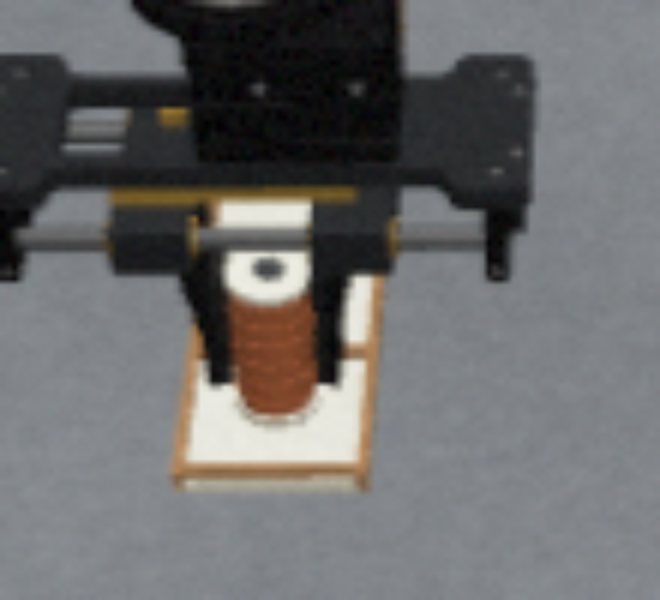

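>>> move_arm([
  {"hand": 10,"x": 0,"y": 0,"z": 0.1,"wx": 0,"wy": 0,"wz": 0},
  {"hand": 10,"x": 0,"y": 0,"z": 0.06,"wx": 0,"wy": 0,"wz": 0},
  {"hand": 10,"x": 0,"y": 0,"z": 0.04,"wx": 0,"wy": 0,"wz": 0},
  {"hand": 10,"x": 0,"y": 0,"z": 0.02,"wx": 0,"wy": 0,"wz": 0},
  {"hand": 10,"x": 0,"y": 0,"z": 0,"wx": 0,"wy": 0,"wz": 0},
  {"hand": 10,"x": 0,"y": 0,"z": 0,"wx": 0,"wy": 0,"wz": 0},
])

```text
time_s: 10.1
position: [0.5918, -0.1454, 0.0221]
tcp_rot: [[0.776, 0.631, 0.0], [0.631, -0.776, -0.0], [0.0, 0.0, -1.0]]
force: [-0.3, 0.4, -0.5]
opening: 0.342
```

>>> move_arm([
  {"hand": 10,"x": 0,"y": 0,"z": 0.02,"wx": 0,"wy": 0,"wz": 0},
  {"hand": 10,"x": 0,"y": 0,"z": 0,"wx": 0,"wy": 0,"wz": 0},
  {"hand": 10,"x": 0,"y": 0,"z": 0,"wx": 0,"wy": 0,"wz": 0},
])

```text
time_s: 10.4
position: [0.592, -0.1455, 0.022]
tcp_rot: [[0.776, 0.631, 0.001], [0.631, -0.776, -0.0], [0.0, 0.001, -1.0]]
force: [-0.7, -0.6, 4.1]
opening: 0.344
```

>>> move_arm([
  {"hand": 10,"x": 0,"y": 0,"z": 0.02,"wx": 0,"wy": 0,"wz": 0},
  {"hand": 10,"x": 0,"y": 0,"z": 0,"wx": 0,"wy": 0,"wz": 0},
  {"hand": 10,"x": 0,"y": 0,"z": 0,"wx": 0,"wy": 0,"wz": 0},
])

```text
time_s: 10.7
position: [0.5922, -0.1456, 0.0219]
tcp_rot: [[0.776, 0.631, 0.001], [0.631, -0.776, -0.001], [0.0, 0.001, -1.0]]
force: [-1.2, -0.1, 5.8]
opening: 0.345
```

It's on the floor: Fz has risen to about +6 N. Now I release and lift.

>>> move_arm([
  {"hand": 36,"x": 0,"y": 0,"z": 0,"wx": 0,"wy": 0,"wz": 0},
  {"hand": 45,"x": 0,"y": 0,"z": 0,"wx": 0,"wy": 0,"wz": 0},
  {"hand": 60,"x": 0,"y": 0,"z": 0,"wx": 0,"wy": 0,"wz": 0},
  {"hand": 87,"x": 0,"y": 0,"z": 0,"wx": 0,"wy": 0,"wz": 0},
  {"hand": 87,"x": 0,"y": 0,"z": 0,"wx": 0,"wy": 0,"wz": 0},
  {"hand": 87,"x": 0,"y": 0,"z": 0,"wx": 0,"wy": 0,"wz": 0},
  {"hand": 87,"x": 0,"y": 0,"z": -0.2,"wx": 0,"wy": 0,"wz": 0},
  {"hand": 87,"x": 0,"y": 0,"z": -0.5,"wx": 0,"wy": 0,"wz": 0},
  {"hand": 87,"x": 0,"y": 0,"z": -0.8,"wx": 0,"wy": 0,"wz": 0},
  {"hand": 87,"x": 0,"y": 0,"z": -1,"wx": 0,"wy": 0,"wz": 0},
  {"hand": 87,"x": 0,"y": 0,"z": -1,"wx": 0,"wy": 0,"wz": 0},
  {"hand": 87,"x": 0,"y": 0,"z": -1,"wx": 0,"wy": 0,"wz": 0},
  {"hand": 87,"x": 0,"y": 0,"z": -1,"wx": 0,"wy": 0,"wz": 0},
  {"hand": 87,"x": 0,"y": 0,"z": -0.5,"wx": 0,"wy": 0,"wz": 0},
])

```text
time_s: 12.1
position: [0.5932, -0.1459, 0.1746]
tcp_rot: [[0.776, 0.631, 0.005], [0.631, -0.776, -0.002], [0.002, 0.005, -1.0]]
force: [0.2, -0.6, 0.6]
opening: 0.998
```

```bash
cat > look.py <<'E'
from h import *
from rig import vision
import sys
c=vision.capture('scene');cv2.imwrite('pics/%s.png'%sys.argv[1],cv2.resize(c['image'][150:380,180:500,::-1],None,fx=2.4,fy=2.4))
E
python3 look.py s5; python3 -c "
from h import *
go(.532,.252,.12,8.35)
go(.5425,.1865,.12,8.35)
go(.5525,.122,.12,12.7)"
```

```text
t 12.15 pos [ 0.5938 -0.1462  0.1757] yaw -50.86 tilt [ 0.0068 -0.003 ] q [-24.  32.  87.   0.  60.  27.] F [-0.4 -0.4  0.7] open 1.0
wz -59.21 then units x 16.117 y -0.133 z 2.226
t 12.15 pos [ 0.5938 -0.1462  0.1757] yaw -50.86 tilt [ 0.0068 -0.003 ] q [-24.  32.  87.   0.  60.  27.] F [-0.4 -0.4  0.7] open 1.0
wz -59.21 then units x 13.463 y -0.098 z 2.226
t 12.15 pos [ 0.5938 -0.1462  0.1757] yaw -50.86 tilt [ 0.0068 -0.003 ] q [-24.  32.  87.   0.  60.  27.] F [-0.4 -0.4  0.7] open 1.0
wz -63.56 then units x 10.827 y 0.746 z 2.226
```

View pics/s5.png

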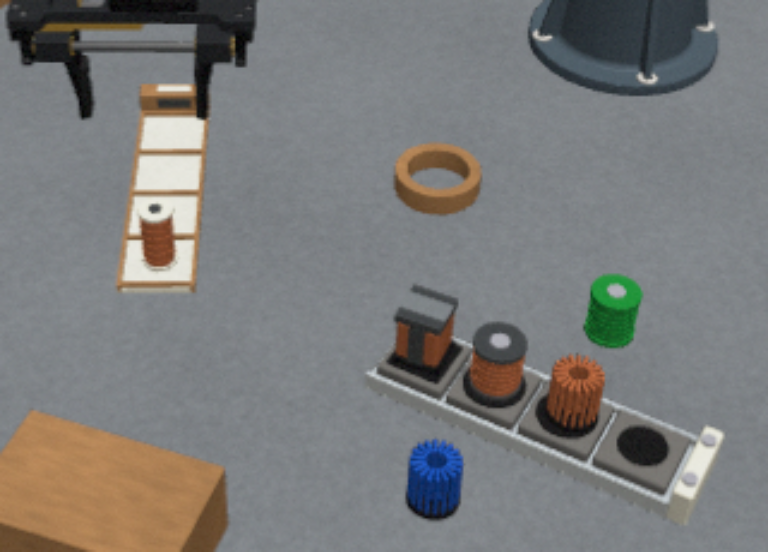

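The tall coil stands free, centred in the far pocket at crop (157,240). Next is the ring coil.

>>> move_arm([
  {"hand": 87,"x": 0,"y": 0,"z": 0,"wx": 0,"wy": 0,"wz": -7.4},
  {"hand": 87,"x": 0,"y": 0,"z": 0,"wx": 0,"wy": 0,"wz": -7.4},
  {"hand": 87,"x": 0,"y": 0,"z": 0,"wx": 0,"wy": 0,"wz": -7.4},
  {"hand": 87,"x": 0,"y": 0,"z": 0,"wx": 0,"wy": 0,"wz": -7.4},
  {"hand": 87,"x": 0,"y": 0,"z": 0,"wx": 0,"wy": 0,"wz": -7.4},
  {"hand": 87,"x": 0,"y": 0,"z": 0,"wx": 0,"wy": 0,"wz": -7.4},
  {"hand": 87,"x": 0,"y": 0,"z": 0,"wx": 0,"wy": 0,"wz": -7.4},
  {"hand": 87,"x": 0,"y": 0,"z": 0,"wx": 0,"wy": 0,"wz": -7.4},
  {"hand": 87,"x": 0.6,"y": -0.1,"z": 0,"wx": 0,"wy": 0,"wz": 0},
  {"hand": 87,"x": 1,"y": 0,"z": 0,"wx": 0,"wy": 0,"wz": 0},
  {"hand": 87,"x": 1,"y": 0,"z": 0,"wx": 0,"wy": 0,"wz": 0},
  {"hand": 87,"x": 1,"y": 0,"z": 0,"wx": 0,"wy": 0,"wz": 0},
  {"hand": 87,"x": 1,"y": 0,"z": 0,"wx": 0,"wy": 0,"wz": 0},
  {"hand": 87,"x": 1,"y": 0,"z": 0,"wx": 0,"wy": 0,"wz": 0},
  {"hand": 87,"x": 1,"y": 0,"z": 0,"wx": 0,"wy": 0,"wz": 0},
  {"hand": 87,"x": 1,"y": 0,"z": 0,"wx": 0,"wy": 0,"wz": 0},
  {"hand": 87,"x": 1,"y": 0,"z": 0,"wx": 0,"wy": 0,"wz": 0},
  {"hand": 87,"x": 1,"y": 0,"z": 0,"wx": 0,"wy": 0,"wz": 0},
  {"hand": 87,"x": 1,"y": 0,"z": 0,"wx": 0,"wy": 0,"wz": 0},
  {"hand": 87,"x": 1,"y": 0,"z": 0,"wx": 0,"wy": 0,"wz": 0},
])

```text
time_s: 14.15
position: [0.5457, 0.143, 0.1706]
tcp_rot: [[-0.142, 0.99, -0.002], [0.99, 0.142, 0.0], [0.001, -0.002, -1.0]]
force: [-0.4, -0.2, 0.4]
opening: 1.001
```

>>> move_arm([
  {"hand": 87,"x": 1,"y": 0,"z": 0,"wx": 0,"wy": 0,"wz": 0},
  {"hand": 87,"x": 1,"y": 0,"z": 0,"wx": 0,"wy": 0,"wz": 0},
  {"hand": 87,"x": 1,"y": 0,"z": 0,"wx": 0,"wy": 0,"wz": 0},
  {"hand": 87,"x": 0.8,"y": 0,"z": 0,"wx": 0,"wy": 0,"wz": 0},
  {"hand": 87,"x": 0.5,"y": 0,"z": 0.4,"wx": 0,"wy": 0,"wz": 0},
  {"hand": 87,"x": 0.2,"y": 0,"z": 0.7,"wx": 0,"wy": 0,"wz": 0},
  {"hand": 87,"x": 0,"y": 0,"z": 0.6,"wx": 0,"wy": 0,"wz": 0},
  {"hand": 87,"x": 0,"y": 0,"z": 0.3,"wx": 0,"wy": 0,"wz": 0},
  {"hand": 87,"x": 0,"y": 0,"z": 0.1,"wx": 0,"wy": 0,"wz": 0},
  {"hand": 87,"x": 0,"y": 0,"z": 0,"wx": 0,"wy": 0,"wz": 0},
  {"hand": 87,"x": 0,"y": 0,"z": 0,"wx": 0,"wy": 0,"wz": 0},
])

```text
time_s: 15.25
position: [0.5315, 0.2524, 0.119]
tcp_rot: [[-0.144, 0.99, 0.001], [0.99, 0.144, 0.0], [0.0, 0.001, -1.0]]
force: [0.0, 0.9, -0.1]
opening: 0.998
```

```bash
python3 look.py s6; python3 -c "
from h import *
go(.532,.252,.034,8.35)
from rig import vision
c=vision.capture('top');W=cloud(c)
m=(np.hypot(W[...,0]-.5925,W[...,1]+.146)<.04)&(W[...,2]>.058);v,u=np.nonzero(m);P=rayplane(c,np.c_[u,v],.067)
print('tall placed',len(u),P.mean(0),np.median(W[m][:,2]))"
```

```text
t 15.3 pos [0.5316 0.2524 0.1192] yaw 8.29 tilt [0.0013 0.0003] q [15. 35. 93. -0. 52.  6.] F [ 0.5 -0.6  0.8] open 1.001
wz -0.06 then units x -0.02 y 0.015 z 3.407
tall placed 193 [ 0.59086862 -0.14537437  0.067     ] 0.06636221276526943
```

View pics/s6.png

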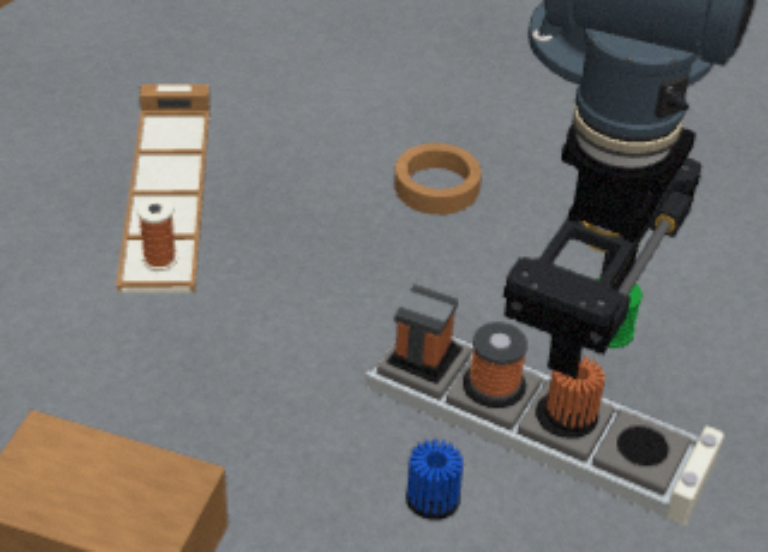

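The tall coil measures 2 mm off its pocket centre, with its top at the expected 67 mm. The fingers straddle the ring, so I'm grasping it.

>>> move_arm([
  {"hand": 87,"x": 0,"y": 0,"z": 0.5,"wx": 0,"wy": 0,"wz": 0},
  {"hand": 87,"x": 0,"y": 0,"z": 0.8,"wx": 0,"wy": 0,"wz": 0},
  {"hand": 87,"x": 0,"y": 0,"z": 0.8,"wx": 0,"wy": 0,"wz": 0},
  {"hand": 87,"x": 0,"y": 0,"z": 0.7,"wx": 0,"wy": 0,"wz": 0},
  {"hand": 87,"x": 0,"y": 0,"z": 0.4,"wx": 0,"wy": 0,"wz": 0},
  {"hand": 75,"x": 0,"y": 0,"z": 0.2,"wx": 0,"wy": 0,"wz": 0},
  {"hand": 60,"x": 0,"y": 0,"z": 0,"wx": 0,"wy": 0,"wz": 0},
  {"hand": 50,"x": 0,"y": 0,"z": 0,"wx": 0,"wy": 0,"wz": 0},
  {"hand": 44,"x": 0,"y": 0,"z": 0,"wx": 0,"wy": 0,"wz": 0},
  {"hand": 40,"x": 0,"y": 0,"z": 0,"wx": 0,"wy": 0,"wz": 0},
  {"hand": 20,"x": 0,"y": 0,"z": 0,"wx": 0,"wy": 0,"wz": 0},
  {"hand": 20,"x": 0,"y": 0,"z": 0,"wx": 0,"wy": 0,"wz": 0},
  {"hand": 20,"x": 0,"y": 0,"z": 0,"wx": 0,"wy": 0,"wz": 0},
  {"hand": 20,"x": 0,"y": 0,"z": 0,"wx": 0,"wy": 0,"wz": 0},
])

```text
time_s: 16.75
position: [0.5314, 0.2526, 0.0339]
tcp_rot: [[-0.145, 0.989, 0.001], [0.989, 0.145, 0.0], [0.0, 0.001, -1.0]]
force: [0.3, 0.1, 2.9]
opening: 0.458
```

>>> move_arm([
  {"hand": 20,"x": 0,"y": 0,"z": -0.2,"wx": 0,"wy": 0,"wz": 0},
  {"hand": 20,"x": 0,"y": 0,"z": -0.5,"wx": 0,"wy": 0,"wz": 0},
  {"hand": 20,"x": 0,"y": 0,"z": -0.8,"wx": 0,"wy": 0,"wz": 0},
  {"hand": 20,"x": 0,"y": 0,"z": -0.9,"wx": 0,"wy": 0,"wz": 0},
  {"hand": 20,"x": 0,"y": 0,"z": -0.9,"wx": 0,"wy": 0,"wz": 0},
  {"hand": 20,"x": 0,"y": 0,"z": -0.9,"wx": 0,"wy": 0,"wz": 0},
  {"hand": 20,"x": 0,"y": 0,"z": -0.8,"wx": 0,"wy": 0,"wz": 0},
  {"hand": 20,"x": 0,"y": 0,"z": -0.5,"wx": 0,"wy": 0,"wz": 0},
  {"hand": 20,"x": 0,"y": 0,"z": -0.2,"wx": 0,"wy": 0,"wz": 0},
  {"hand": 20,"x": 0,"y": 0,"z": 0,"wx": 0,"wy": 0,"wz": 0},
  {"hand": 20,"x": 0,"y": 0,"z": 0,"wx": 0,"wy": 0,"wz": 0},
])

```text
time_s: 17.85
position: [0.5303, 0.2523, 0.1752]
tcp_rot: [[-0.145, 0.989, -0.002], [0.989, 0.145, -0.001], [-0.0, -0.002, -1.0]]
force: [-0.7, -0.6, -2.1]
opening: 0.455
```

```bash
python3 look.py s7; python3 -c "
from h import *
go(.543,-.1865,.12,8.35)"
```

```text
t 17.9 pos [0.5302 0.2522 0.1749] yaw 8.33 tilt [-0.0024 -0.0006] q [15. 31. 90. -0. 59.  6.] F [-0.5  0.2 -2. ] open 0.449
wz -0.02 then units x -17.438 y -2.042 z 2.198
```

View pics/s7.png

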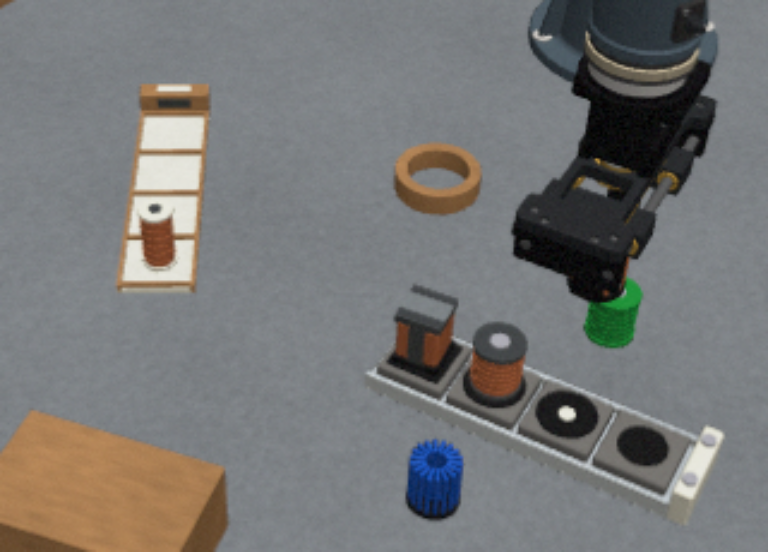

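>>> move_arm([
  {"hand": 20,"x": -0.5,"y": 0,"z": 0,"wx": 0,"wy": 0,"wz": 0},
  {"hand": 20,"x": -0.9,"y": -0.1,"z": 0,"wx": 0,"wy": 0,"wz": 0},
  {"hand": 20,"x": -0.9,"y": -0.1,"z": 0,"wx": 0,"wy": 0,"wz": 0},
  {"hand": 20,"x": -1,"y": -0.1,"z": 0,"wx": 0,"wy": 0,"wz": 0},
  {"hand": 20,"x": -1,"y": -0.1,"z": 0,"wx": 0,"wy": 0,"wz": 0},
  {"hand": 20,"x": -1,"y": -0.1,"z": 0,"wx": 0,"wy": 0,"wz": 0},
  {"hand": 20,"x": -1,"y": -0.1,"z": 0,"wx": 0,"wy": 0,"wz": 0},
  {"hand": 20,"x": -1,"y": -0.1,"z": 0,"wx": 0,"wy": 0,"wz": 0},
  {"hand": 20,"x": -1,"y": -0.1,"z": 0,"wx": 0,"wy": 0,"wz": 0},
  {"hand": 20,"x": -1,"y": -0.1,"z": 0,"wx": 0,"wy": 0,"wz": 0},
  {"hand": 20,"x": -1,"y": -0.1,"z": 0,"wx": 0,"wy": 0,"wz": 0},
  {"hand": 20,"x": -1,"y": -0.1,"z": 0,"wx": 0,"wy": 0,"wz": 0},
  {"hand": 20,"x": -1,"y": -0.1,"z": 0,"wx": 0,"wy": 0,"wz": 0},
  {"hand": 20,"x": -1,"y": -0.1,"z": 0,"wx": 0,"wy": 0,"wz": 0},
  {"hand": 20,"x": -1,"y": -0.1,"z": 0,"wx": 0,"wy": 0,"wz": 0},
  {"hand": 20,"x": -1,"y": -0.2,"z": 0,"wx": 0,"wy": 0,"wz": 0},
  {"hand": 20,"x": -0.9,"y": -0.2,"z": 0,"wx": 0,"wy": 0,"wz": 0},
  {"hand": 20,"x": -0.7,"y": -0.2,"z": 0,"wx": 0,"wy": 0,"wz": 0},
  {"hand": 20,"x": -0.4,"y": -0.1,"z": 0,"wx": 0,"wy": 0,"wz": 0},
  {"hand": 20,"x": -0.1,"y": 0,"z": 0,"wx": 0,"wy": 0,"wz": 0},
])

```text
time_s: 19.9
position: [0.5415, -0.1869, 0.1755]
tcp_rot: [[-0.143, 0.99, -0.001], [0.99, 0.143, 0.0], [0.0, -0.001, -1.0]]
force: [1.0, 0.5, -2.8]
opening: 0.457
```

>>> move_arm([
  {"hand": 20,"x": 0,"y": 0,"z": 0,"wx": 0,"wy": 0,"wz": 5},
  {"hand": 20,"x": 0,"y": 0,"z": 0,"wx": 0,"wy": 0,"wz": 8},
  {"hand": 20,"x": 0,"y": 0,"z": 0,"wx": 0,"wy": 0,"wz": 8},
  {"hand": 20,"x": 0,"y": 0,"z": 0,"wx": 0,"wy": 0,"wz": 8},
  {"hand": 20,"x": 0,"y": 0,"z": 0.2,"wx": 0,"wy": 0,"wz": 8},
  {"hand": 20,"x": 0,"y": 0,"z": 0.4,"wx": 0,"wy": 0,"wz": 8},
  {"hand": 20,"x": 0,"y": 0,"z": 0.5,"wx": 0,"wy": 0,"wz": 8},
  {"hand": 20,"x": 0,"y": 0,"z": 0.5,"wx": 0,"wy": 0,"wz": 6.1},
  {"hand": 20,"x": 0,"y": 0,"z": 0.3,"wx": 0,"wy": 0,"wz": 0},
  {"hand": 20,"x": 0,"y": 0,"z": 0,"wx": 0,"wy": 0,"wz": 0},
  {"hand": 20,"x": 0,"y": 0,"z": 0,"wx": 0,"wy": 0,"wz": 0},
])

```text
time_s: 21.0
position: [0.5422, -0.1852, 0.1286]
tcp_rot: [[0.773, 0.634, -0.0], [0.634, -0.773, 0.0], [0.0, -0.0, -1.0]]
force: [-0.1, -0.8, -2.1]
opening: 0.452
```

```bash
python3 look.py s8; python3 -c "
from h import *
go(.543,-.1865,.0134,-50.8)"
```

```text
t 21.05 pos [ 0.5425 -0.1854  0.129 ] yaw -50.68 tilt [ 0.0008 -0.0004] q [-30.  33.  95.   0.  52.  21.] F [-0.5 -0.5 -1.6] open 0.453
wz 0.12 then units x -0.012 y 0.045 z 4.623
```

View pics/s8.png

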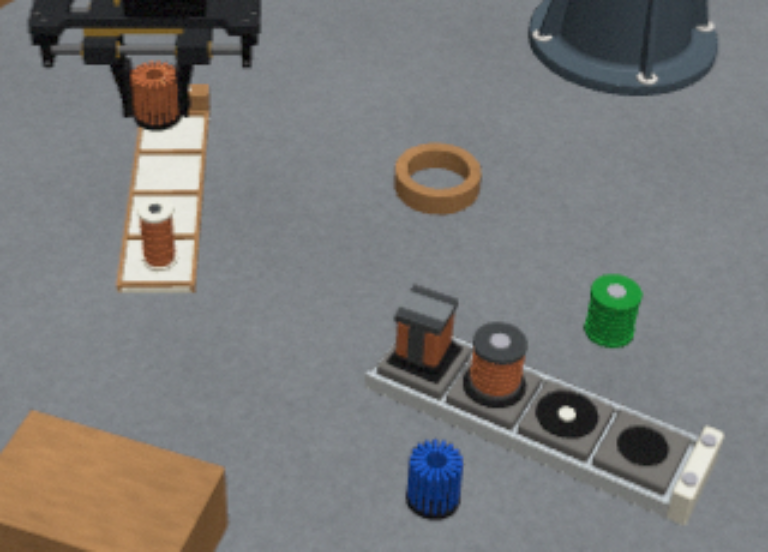

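>>> move_arm([
  {"hand": 20,"x": 0,"y": 0,"z": 0.4,"wx": 0,"wy": 0,"wz": 0.1},
  {"hand": 20,"x": 0,"y": 0,"z": 0.7,"wx": 0,"wy": 0,"wz": 0},
  {"hand": 20,"x": 0,"y": 0,"z": 0.8,"wx": 0,"wy": 0,"wz": 0},
  {"hand": 20,"x": 0,"y": 0,"z": 0.8,"wx": 0,"wy": 0,"wz": 0},
  {"hand": 20,"x": 0,"y": 0,"z": 0.7,"wx": 0,"wy": 0,"wz": 0},
  {"hand": 20,"x": 0,"y": 0,"z": 0.5,"wx": 0,"wy": 0,"wz": 0},
  {"hand": 20,"x": 0,"y": 0,"z": 0.3,"wx": 0,"wy": 0,"wz": 0},
  {"hand": 20,"x": 0,"y": 0,"z": 0.1,"wx": 0,"wy": 0,"wz": 0},
  {"hand": 20,"x": 0,"y": 0,"z": 0,"wx": 0,"wy": 0,"wz": 0},
  {"hand": 20,"x": 0,"y": 0,"z": 0,"wx": 0,"wy": 0,"wz": 0},
])

```text
time_s: 22.05
position: [0.5427, -0.1858, 0.0217]
tcp_rot: [[0.776, 0.631, 0.001], [0.631, -0.776, -0.001], [0.001, 0.001, -1.0]]
force: [0.8, -0.4, -2.4]
opening: 0.455
```

```bash
python3 look.py s9; python3 -c "
from h import *
go(.543,-.1865,.0134,-50.8)"
```

```text
t 22.1 pos [ 0.5427 -0.1858  0.0218] yaw -50.87 tilt [ 0.0014 -0.0009] q [-30.  43.  98.  -0.  39.  21.] F [-0.6  0.  -2.4] open 0.448
wz -0.07 then units x -0.007 y 0.029 z 0.336
```

View pics/s9.png

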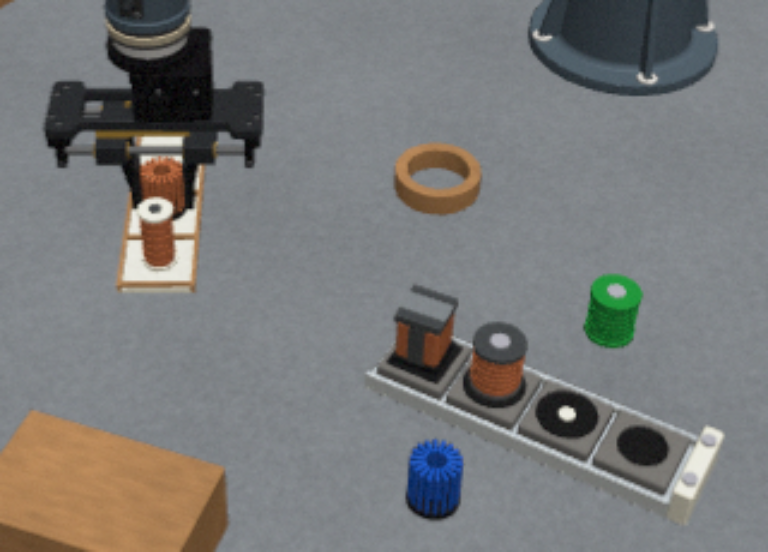

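>>> move_arm([
  {"hand": 20,"x": 0,"y": 0,"z": 0.14,"wx": 0,"wy": 0,"wz": 0},
  {"hand": 20,"x": 0,"y": 0,"z": 0.1,"wx": 0,"wy": 0,"wz": 0},
  {"hand": 20,"x": 0,"y": 0,"z": 0.04,"wx": 0,"wy": 0,"wz": 0},
  {"hand": 20,"x": 0,"y": 0,"z": 0.02,"wx": 0,"wy": 0,"wz": 0},
  {"hand": 20,"x": 0,"y": 0,"z": 0.02,"wx": 0,"wy": 0,"wz": 0},
  {"hand": 20,"x": 0,"y": 0,"z": 0,"wx": 0,"wy": 0,"wz": 0},
  {"hand": 20,"x": 0,"y": 0,"z": 0,"wx": 0,"wy": 0,"wz": 0},
])

```text
time_s: 22.8
position: [0.542, -0.1854, 0.0134]
tcp_rot: [[0.776, 0.631, -0.0], [0.631, -0.776, 0.0], [-0.0, -0.0, -1.0]]
force: [-2.4, 0.4, 3.4]
opening: 0.455
```

>>> move_arm([
  {"hand": 20,"x": 0,"y": 0,"z": 0.02,"wx": 0,"wy": 0,"wz": 0},
  {"hand": 20,"x": 0,"y": 0,"z": 0,"wx": 0,"wy": 0,"wz": 0},
  {"hand": 20,"x": 0,"y": 0,"z": 0,"wx": 0,"wy": 0,"wz": 0},
])

```text
time_s: 23.1
position: [0.542, -0.1854, 0.0134]
tcp_rot: [[0.776, 0.631, -0.0], [0.631, -0.776, -0.0], [-0.0, 0.0, -1.0]]
force: [-2.7, 0.5, 7.4]
opening: 0.454
```

Contact came at the expected height, 13.4 mm. I'm releasing and lifting.

>>> move_arm([
  {"hand": 44,"x": 0,"y": 0,"z": 0,"wx": 0,"wy": 0,"wz": 0},
  {"hand": 52,"x": 0,"y": 0,"z": 0,"wx": 0,"wy": 0,"wz": 0},
  {"hand": 65,"x": 0,"y": 0,"z": 0,"wx": 0,"wy": 0,"wz": 0},
  {"hand": 87,"x": 0,"y": 0,"z": 0,"wx": 0,"wy": 0,"wz": 0},
  {"hand": 87,"x": 0,"y": 0,"z": 0,"wx": 0,"wy": 0,"wz": 0},
  {"hand": 87,"x": 0,"y": 0,"z": 0,"wx": 0,"wy": 0,"wz": 0},
  {"hand": 87,"x": 0,"y": 0,"z": -0.2,"wx": 0,"wy": 0,"wz": 0},
  {"hand": 87,"x": 0,"y": 0,"z": -0.5,"wx": 0,"wy": 0,"wz": 0},
  {"hand": 87,"x": 0,"y": 0,"z": -0.8,"wx": 0,"wy": 0,"wz": 0},
  {"hand": 87,"x": 0,"y": 0,"z": -1,"wx": 0,"wy": 0,"wz": 0},
  {"hand": 87,"x": 0,"y": 0,"z": -1,"wx": 0,"wy": 0,"wz": 0},
  {"hand": 87,"x": 0,"y": 0,"z": -1,"wx": 0,"wy": 0,"wz": 0},
  {"hand": 87,"x": 0,"y": 0,"z": -1,"wx": 0,"wy": 0,"wz": 0},
  {"hand": 87,"x": 0,"y": 0,"z": -0.6,"wx": 0,"wy": 0,"wz": 0},
  {"hand": 87,"x": 0,"y": 0,"z": -0.3,"wx": 0,"wy": 0,"wz": 0},
  {"hand": 87,"x": 0,"y": 0,"z": 0,"wx": 0,"wy": 0,"wz": 0},
])

```text
time_s: 24.7
position: [0.5427, -0.1858, 0.1743]
tcp_rot: [[0.776, 0.631, 0.003], [0.631, -0.776, -0.002], [0.001, 0.003, -1.0]]
force: [-0.0, 0.5, -1.3]
opening: 1.0
```

```bash
python3 look.py s10; python3 -c "
from h import *
go(.5425,.1865,.12,8.35)"
```

```text
t 24.75 pos [ 0.5421 -0.1855  0.1731] yaw -50.87 tilt [ 0.0008 -0.0005] q [-30.  30.  93.  -0.  58.  21.] F [-0.7  0.2  0. ] open 0.996
wz -59.22 then units x 14.719 y 2.177 z 2.125
```

View pics/s10.png

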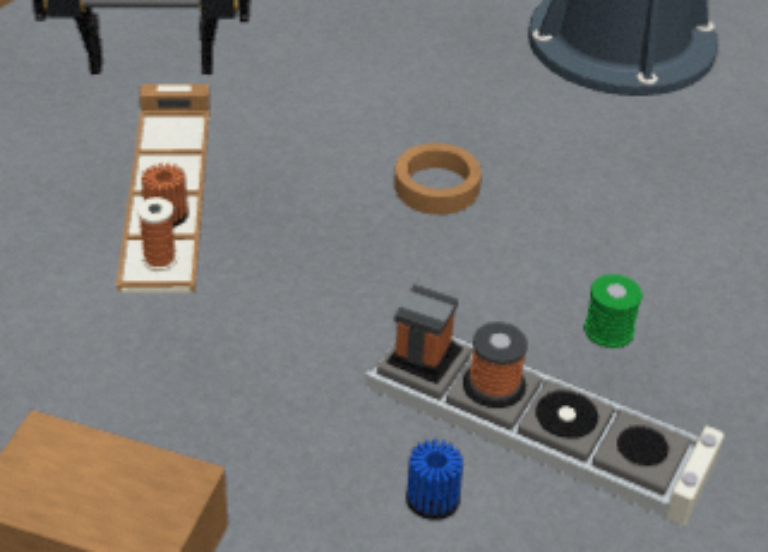

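The ring stands in the second pocket at crop (163,195). Next is the wide coil.

>>> move_arm([
  {"hand": 87,"x": 0,"y": 0,"z": 0,"wx": 0,"wy": 0,"wz": -7.4},
  {"hand": 87,"x": 0,"y": 0,"z": 0,"wx": 0,"wy": 0,"wz": -7.4},
  {"hand": 87,"x": 0,"y": 0,"z": 0,"wx": 0,"wy": 0,"wz": -7.4},
  {"hand": 87,"x": 0,"y": 0,"z": 0,"wx": 0,"wy": 0,"wz": -7.4},
  {"hand": 87,"x": 0,"y": 0,"z": 0,"wx": 0,"wy": 0,"wz": -7.4},
  {"hand": 87,"x": 0,"y": 0,"z": 0,"wx": 0,"wy": 0,"wz": -7.4},
  {"hand": 87,"x": 0,"y": 0,"z": 0,"wx": 0,"wy": 0,"wz": -7.4},
  {"hand": 87,"x": 0,"y": 0,"z": 0,"wx": 0,"wy": 0,"wz": -7.4},
  {"hand": 87,"x": 0.6,"y": 0.1,"z": 0,"wx": 0,"wy": 0,"wz": 0},
  {"hand": 87,"x": 1,"y": 0.2,"z": 0,"wx": 0,"wy": 0,"wz": 0},
  {"hand": 87,"x": 1,"y": 0.2,"z": 0,"wx": 0,"wy": 0,"wz": 0},
  {"hand": 87,"x": 1,"y": 0.2,"z": 0,"wx": 0,"wy": 0,"wz": 0},
  {"hand": 87,"x": 1,"y": 0.2,"z": 0,"wx": 0,"wy": 0,"wz": 0},
  {"hand": 87,"x": 1,"y": 0.2,"z": 0,"wx": 0,"wy": 0,"wz": 0},
  {"hand": 87,"x": 1,"y": 0.2,"z": 0,"wx": 0,"wy": 0,"wz": 0},
  {"hand": 87,"x": 1,"y": 0.2,"z": 0,"wx": 0,"wy": 0,"wz": 0},
  {"hand": 87,"x": 1,"y": 0.2,"z": 0,"wx": 0,"wy": 0,"wz": 0},
  {"hand": 87,"x": 1,"y": 0.2,"z": 0,"wx": 0,"wy": 0,"wz": 0},
  {"hand": 87,"x": 1,"y": 0.2,"z": 0,"wx": 0,"wy": 0,"wz": 0},
  {"hand": 87,"x": 1,"y": 0.1,"z": 0,"wx": 0,"wy": 0,"wz": 0},
])

```text
time_s: 26.75
position: [0.5535, 0.1115, 0.1717]
tcp_rot: [[-0.142, 0.99, -0.002], [0.99, 0.142, 0.0], [0.001, -0.002, -1.0]]
force: [0.5, 0.5, -0.1]
opening: 1.001
```

>>> move_arm([
  {"hand": 87,"x": 1,"y": 0,"z": 0,"wx": 0,"wy": 0,"wz": 0},
  {"hand": 87,"x": 0.9,"y": 0,"z": 0,"wx": 0,"wy": 0,"wz": 0},
  {"hand": 87,"x": 0.7,"y": 0,"z": 0,"wx": 0,"wy": 0,"wz": 0},
  {"hand": 87,"x": 0.4,"y": 0,"z": 0.4,"wx": 0,"wy": 0,"wz": 0},
  {"hand": 87,"x": 0.1,"y": 0,"z": 0.7,"wx": 0,"wy": 0,"wz": 0},
  {"hand": 87,"x": 0,"y": 0,"z": 0.6,"wx": 0,"wy": 0,"wz": 0},
  {"hand": 87,"x": 0,"y": 0,"z": 0.3,"wx": 0,"wy": 0,"wz": 0},
  {"hand": 87,"x": 0,"y": 0,"z": 0.1,"wx": 0,"wy": 0,"wz": 0},
  {"hand": 87,"x": 0,"y": 0,"z": 0,"wx": 0,"wy": 0,"wz": 0},
  {"hand": 87,"x": 0,"y": 0,"z": 0,"wx": 0,"wy": 0,"wz": 0},
])

```text
time_s: 27.75
position: [0.5437, 0.186, 0.1204]
tcp_rot: [[-0.144, 0.99, 0.001], [0.99, 0.144, 0.0], [-0.0, 0.001, -1.0]]
force: [-0.2, 0.1, 1.0]
opening: 0.996
```

```bash
python3 look.py s11; python3 -c "
from h import *
go(.5425,.1865,.034,8.35)
from rig import vision
c=vision.capture('top');W=cloud(c)
m=(np.hypot(W[...,0]-.5425,W[...,1]+.186)<.035)&(W[...,2]>.046);v,u=np.nonzero(m);P=rayplane(c,np.c_[u,v],.053)
print('ring placed',len(u),P.mean(0),np.median(W[m][:,2]))"
```

```text
t 27.8 pos [0.5438 0.186  0.1206] yaw 8.3 tilt [0.0013 0.0002] q [ 8. 34. 95. -0. 51. -1.] F [-0.8  0.1  0.2] open 0.998
wz -0.05 then units x 0.027 y -0.05 z 3.466
ring placed 193 [ 0.53925352 -0.18655399  0.053     ] 0.05144509878538028
```

View pics/s11.png

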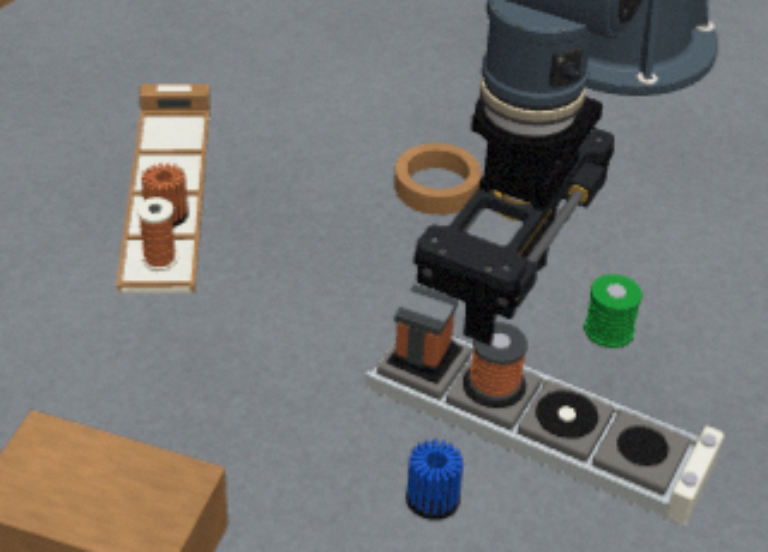

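>>> move_arm([
  {"hand": 87,"x": 0.03,"y": -0.05,"z": 0.5,"wx": 0,"wy": 0,"wz": 0},
  {"hand": 87,"x": 0,"y": 0,"z": 0.8,"wx": 0,"wy": 0,"wz": 0},
  {"hand": 87,"x": 0,"y": 0,"z": 0.8,"wx": 0,"wy": 0,"wz": 0},
  {"hand": 87,"x": 0,"y": 0,"z": 0.7,"wx": 0,"wy": 0,"wz": 0},
  {"hand": 87,"x": 0,"y": 0,"z": 0.4,"wx": 0,"wy": 0,"wz": 0},
  {"hand": 75,"x": 0,"y": 0,"z": 0.2,"wx": 0,"wy": 0,"wz": 0},
  {"hand": 60,"x": 0,"y": 0,"z": 0,"wx": 0,"wy": 0,"wz": 0},
  {"hand": 50,"x": 0,"y": 0,"z": 0,"wx": 0,"wy": 0,"wz": 0},
  {"hand": 46,"x": 0,"y": 0,"z": 0,"wx": 0,"wy": 0,"wz": 0},
  {"hand": 42,"x": 0,"y": 0,"z": 0,"wx": 0,"wy": 0,"wz": 0},
  {"hand": 20,"x": 0,"y": 0,"z": 0,"wx": 0,"wy": 0,"wz": 0},
  {"hand": 20,"x": 0,"y": 0,"z": 0,"wx": 0,"wy": 0,"wz": 0},
  {"hand": 20,"x": 0,"y": 0,"z": 0,"wx": 0,"wy": 0,"wz": 0},
  {"hand": 20,"x": 0,"y": 0,"z": 0,"wx": 0,"wy": 0,"wz": 0},
])

```text
time_s: 29.25
position: [0.5426, 0.1867, 0.0356]
tcp_rot: [[-0.145, 0.989, 0.001], [0.989, 0.145, 0.0], [0.0, 0.001, -1.0]]
force: [0.1, -0.2, 4.1]
opening: 0.48
```

>>> move_arm([
  {"hand": 20,"x": 0,"y": 0,"z": -0.2,"wx": 0,"wy": 0,"wz": 0},
  {"hand": 20,"x": 0,"y": 0,"z": -0.5,"wx": 0,"wy": 0,"wz": 0},
  {"hand": 20,"x": 0,"y": 0,"z": -0.8,"wx": 0,"wy": 0,"wz": 0},
  {"hand": 20,"x": 0,"y": 0,"z": -0.9,"wx": 0,"wy": 0,"wz": 0},
  {"hand": 20,"x": 0,"y": 0,"z": -0.9,"wx": 0,"wy": 0,"wz": 0},
  {"hand": 20,"x": 0,"y": 0,"z": -0.9,"wx": 0,"wy": 0,"wz": 0},
  {"hand": 20,"x": 0,"y": 0,"z": -0.8,"wx": 0,"wy": 0,"wz": 0},
  {"hand": 20,"x": 0,"y": 0,"z": -0.5,"wx": 0,"wy": 0,"wz": 0},
  {"hand": 20,"x": 0,"y": 0,"z": -0.2,"wx": 0,"wy": 0,"wz": 0},
  {"hand": 20,"x": 0,"y": 0,"z": 0,"wx": 0,"wy": 0,"wz": 0},
  {"hand": 20,"x": 0,"y": 0,"z": 0,"wx": 0,"wy": 0,"wz": 0},
])

```text
time_s: 30.35
position: [0.5411, 0.1865, 0.1767]
tcp_rot: [[-0.145, 0.989, -0.002], [0.989, 0.145, -0.0], [0.0, -0.002, -1.0]]
force: [-0.1, -0.1, -2.8]
opening: 0.482
```

```bash
python3 look.py s12; python3 -c "
from h import *
go(.494,-.2265,.12,8.35)"
```

```text
t 30.4 pos [0.5411 0.1865 0.1765] yaw 8.33 tilt [-0.0024 -0.0004] q [ 8. 30. 92. -0. 58. -0.] F [-0.2  0.4 -2.8] open 0.478
wz -0.02 then units x -16.071 y -4.262 z 2.259
```

View pics/s12.png

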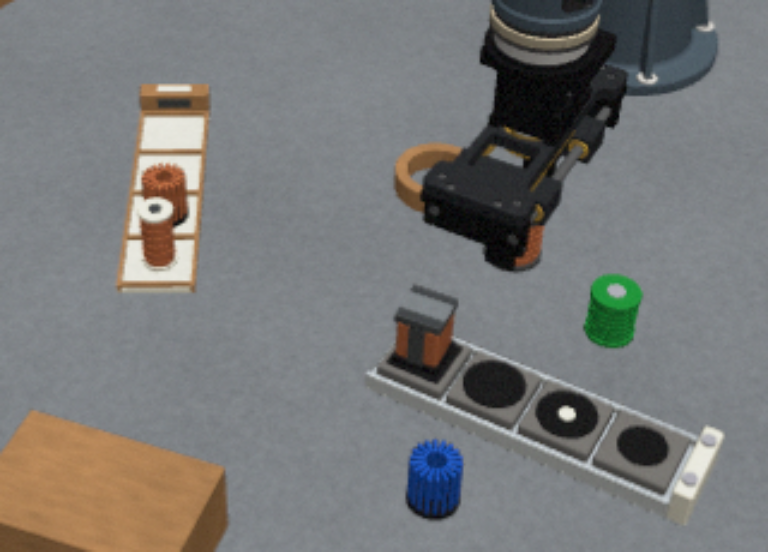

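>>> move_arm([
  {"hand": 20,"x": -0.5,"y": -0.1,"z": 0,"wx": 0,"wy": 0,"wz": 0},
  {"hand": 20,"x": -0.9,"y": -0.2,"z": 0,"wx": 0,"wy": 0,"wz": 0},
  {"hand": 20,"x": -0.9,"y": -0.2,"z": 0,"wx": 0,"wy": 0,"wz": 0},
  {"hand": 20,"x": -0.9,"y": -0.2,"z": 0,"wx": 0,"wy": 0,"wz": 0},
  {"hand": 20,"x": -0.9,"y": -0.3,"z": 0,"wx": 0,"wy": 0,"wz": 0},
  {"hand": 20,"x": -0.9,"y": -0.3,"z": 0,"wx": 0,"wy": 0,"wz": 0},
  {"hand": 20,"x": -0.9,"y": -0.3,"z": 0,"wx": 0,"wy": 0,"wz": 0},
  {"hand": 20,"x": -0.9,"y": -0.3,"z": 0,"wx": 0,"wy": 0,"wz": 0},
  {"hand": 20,"x": -0.9,"y": -0.3,"z": 0,"wx": 0,"wy": 0,"wz": 0},
  {"hand": 20,"x": -0.9,"y": -0.3,"z": 0,"wx": 0,"wy": 0,"wz": 0},
  {"hand": 20,"x": -0.9,"y": -0.2,"z": 0,"wx": 0,"wy": 0,"wz": 0},
  {"hand": 20,"x": -0.9,"y": -0.2,"z": 0,"wx": 0,"wy": 0,"wz": 0},
  {"hand": 20,"x": -0.9,"y": -0.2,"z": 0,"wx": 0,"wy": 0,"wz": 0},
  {"hand": 20,"x": -0.9,"y": -0.2,"z": 0,"wx": 0,"wy": 0,"wz": 0},
  {"hand": 20,"x": -0.9,"y": -0.2,"z": 0,"wx": 0,"wy": 0,"wz": 0},
  {"hand": 20,"x": -0.9,"y": -0.2,"z": 0,"wx": 0,"wy": 0,"wz": 0},
  {"hand": 20,"x": -0.9,"y": -0.2,"z": 0,"wx": 0,"wy": 0,"wz": 0},
  {"hand": 20,"x": -0.7,"y": -0.2,"z": 0,"wx": 0,"wy": 0,"wz": 0},
  {"hand": 20,"x": -0.4,"y": -0.2,"z": 0,"wx": 0,"wy": 0,"wz": 0},
  {"hand": 20,"x": -0.07,"y": 0,"z": 0,"wx": 0,"wy": 0,"wz": 0},
])

```text
time_s: 32.4
position: [0.4927, -0.2277, 0.177]
tcp_rot: [[-0.143, 0.99, -0.001], [0.99, 0.143, 0.0], [0.001, -0.001, -1.0]]
force: [0.1, 0.2, -2.4]
opening: 0.479
```

>>> move_arm([
  {"hand": 20,"x": 0,"y": 0,"z": 0,"wx": 0,"wy": 0,"wz": 5},
  {"hand": 20,"x": 0,"y": 0,"z": 0,"wx": 0,"wy": 0,"wz": 8},
  {"hand": 20,"x": 0,"y": 0,"z": 0,"wx": 0,"wy": 0,"wz": 8},
  {"hand": 20,"x": 0,"y": 0,"z": 0,"wx": 0,"wy": 0,"wz": 8},
  {"hand": 20,"x": 0,"y": 0,"z": 0.2,"wx": 0,"wy": 0,"wz": 8},
  {"hand": 20,"x": 0,"y": 0,"z": 0.4,"wx": 0,"wy": 0,"wz": 8},
  {"hand": 20,"x": 0,"y": 0,"z": 0.5,"wx": 0,"wy": 0,"wz": 8},
  {"hand": 20,"x": 0,"y": 0,"z": 0.5,"wx": 0,"wy": 0,"wz": 6.1},
  {"hand": 20,"x": 0,"y": 0,"z": 0.3,"wx": 0,"wy": 0,"wz": 0},
  {"hand": 20,"x": 0,"y": 0,"z": 0,"wx": 0,"wy": 0,"wz": 0},
  {"hand": 20,"x": 0,"y": 0,"z": 0,"wx": 0,"wy": 0,"wz": 0},
])

```text
time_s: 33.5
position: [0.4939, -0.2262, 0.1301]
tcp_rot: [[0.773, 0.634, -0.0], [0.634, -0.773, 0.0], [0.0, -0.0, -1.0]]
force: [0.3, -0.0, -2.5]
opening: 0.484
```

```bash
python3 look.py s13; python3 -c "
from h import *
go(.494,-.2265,.0151,-50.8)"
```

```text
t 33.55 pos [ 0.4941 -0.2264  0.1305] yaw -50.69 tilt [ 0.0007 -0.0004] q [-36.  31.  99.   0.  50.  14.] F [-0.3  0.4 -2.2] open 0.481
wz 0.11 then units x -0.006 y -0.001 z 4.615
```

View pics/s13.png

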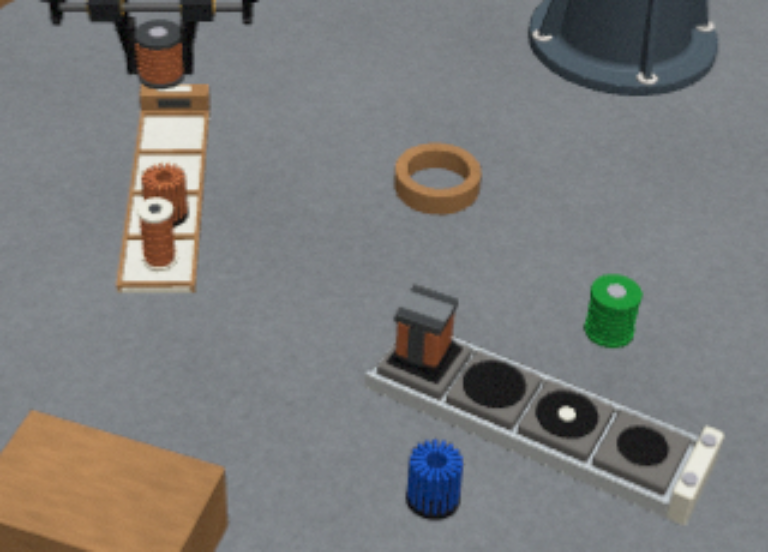

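>>> move_arm([
  {"hand": 20,"x": 0,"y": 0,"z": 0.4,"wx": 0,"wy": 0,"wz": 0.1},
  {"hand": 20,"x": 0,"y": 0,"z": 0.7,"wx": 0,"wy": 0,"wz": 0},
  {"hand": 20,"x": 0,"y": 0,"z": 0.8,"wx": 0,"wy": 0,"wz": 0},
  {"hand": 20,"x": 0,"y": 0,"z": 0.8,"wx": 0,"wy": 0,"wz": 0},
  {"hand": 20,"x": 0,"y": 0,"z": 0.7,"wx": 0,"wy": 0,"wz": 0},
  {"hand": 20,"x": 0,"y": 0,"z": 0.5,"wx": 0,"wy": 0,"wz": 0},
  {"hand": 20,"x": 0,"y": 0,"z": 0.3,"wx": 0,"wy": 0,"wz": 0},
  {"hand": 20,"x": 0,"y": 0,"z": 0.1,"wx": 0,"wy": 0,"wz": 0},
  {"hand": 20,"x": 0,"y": 0,"z": 0,"wx": 0,"wy": 0,"wz": 0},
  {"hand": 20,"x": 0,"y": 0,"z": 0,"wx": 0,"wy": 0,"wz": 0},
])

```text
time_s: 34.55
position: [0.4943, -0.2268, 0.0232]
tcp_rot: [[0.776, 0.631, 0.001], [0.631, -0.776, -0.001], [0.0, 0.001, -1.0]]
force: [-0.6, 0.5, -3.0]
opening: 0.48
```

```bash
python3 look.py s14; python3 -c "
from h import *
go(.494,-.2265,.0151,-50.8)"
```

```text
t 34.6 pos [ 0.4943 -0.2268  0.0233] yaw -50.87 tilt [ 0.0013 -0.0009] q [-36.  42. 102.   0.  36.  14.] F [-0.6 -0.  -3.1] open 0.482
wz -0.07 then units x -0.002 y -0.015 z 0.326
```

View pics/s14.png

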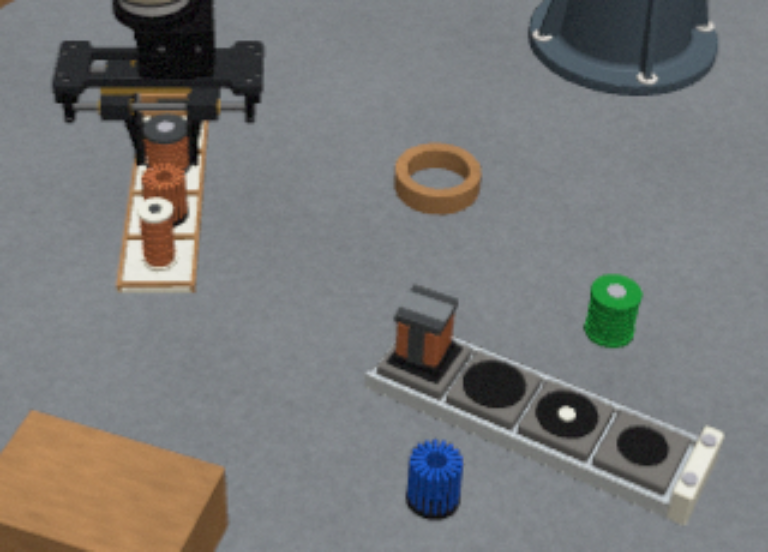

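>>> move_arm([
  {"hand": 20,"x": 0,"y": 0,"z": 0.14,"wx": 0,"wy": 0,"wz": 0},
  {"hand": 20,"x": 0,"y": 0,"z": 0.1,"wx": 0,"wy": 0,"wz": 0},
  {"hand": 20,"x": 0,"y": 0,"z": 0.04,"wx": 0,"wy": 0,"wz": 0},
  {"hand": 20,"x": 0,"y": 0,"z": 0.02,"wx": 0,"wy": 0,"wz": 0},
  {"hand": 20,"x": 0,"y": 0,"z": 0.02,"wx": 0,"wy": 0,"wz": 0},
  {"hand": 20,"x": 0,"y": 0,"z": 0,"wx": 0,"wy": 0,"wz": 0},
  {"hand": 20,"x": 0,"y": 0,"z": 0,"wx": 0,"wy": 0,"wz": 0},
])

```text
time_s: 35.3
position: [0.4937, -0.2264, 0.015]
tcp_rot: [[0.776, 0.631, 0.0], [0.631, -0.776, -0.0], [-0.0, 0.0, -1.0]]
force: [-2.5, 0.9, 4.9]
opening: 0.477
```

>>> move_arm([
  {"hand": 20,"x": 0,"y": 0,"z": 0.02,"wx": 0,"wy": 0,"wz": 0},
  {"hand": 20,"x": 0,"y": 0,"z": 0,"wx": 0,"wy": 0,"wz": 0},
  {"hand": 20,"x": 0,"y": 0,"z": 0,"wx": 0,"wy": 0,"wz": 0},
])

```text
time_s: 35.6
position: [0.4937, -0.2264, 0.015]
tcp_rot: [[0.776, 0.631, 0.0], [0.631, -0.776, -0.0], [0.0, 0.0, -1.0]]
force: [-1.4, 0.8, 9.8]
opening: 0.485
```

>>> move_arm([
  {"hand": 46,"x": 0,"y": 0,"z": 0,"wx": 0,"wy": 0,"wz": 0},
  {"hand": 54,"x": 0,"y": 0,"z": 0,"wx": 0,"wy": 0,"wz": 0},
  {"hand": 65,"x": 0,"y": 0,"z": 0,"wx": 0,"wy": 0,"wz": 0},
  {"hand": 87,"x": 0,"y": 0,"z": 0,"wx": 0,"wy": 0,"wz": 0},
  {"hand": 87,"x": 0,"y": 0,"z": 0,"wx": 0,"wy": 0,"wz": 0},
  {"hand": 87,"x": 0,"y": 0,"z": 0,"wx": 0,"wy": 0,"wz": 0},
  {"hand": 87,"x": 0,"y": 0,"z": -0.2,"wx": 0,"wy": 0,"wz": 0},
  {"hand": 87,"x": 0,"y": 0,"z": -0.5,"wx": 0,"wy": 0,"wz": 0},
  {"hand": 87,"x": 0,"y": 0,"z": -0.8,"wx": 0,"wy": 0,"wz": 0},
  {"hand": 87,"x": 0,"y": 0,"z": -1,"wx": 0,"wy": 0,"wz": 0},
  {"hand": 87,"x": 0,"y": 0,"z": -1,"wx": 0,"wy": 0,"wz": 0},
  {"hand": 87,"x": 0,"y": 0,"z": -1,"wx": 0,"wy": 0,"wz": 0},
  {"hand": 87,"x": 0,"y": 0,"z": -1,"wx": 0,"wy": 0,"wz": 0},
  {"hand": 87,"x": 0,"y": 0,"z": -0.6,"wx": 0,"wy": 0,"wz": 0},
  {"hand": 87,"x": 0,"y": 0,"z": -0.3,"wx": 0,"wy": 0,"wz": 0},
  {"hand": 87,"x": 0,"y": 0,"z": 0,"wx": 0,"wy": 0,"wz": 0},
])

```text
time_s: 37.2
position: [0.4943, -0.2268, 0.1757]
tcp_rot: [[0.776, 0.631, 0.003], [0.631, -0.776, -0.002], [0.001, 0.003, -1.0]]
force: [-0.0, -0.0, -0.6]
opening: 0.997
```

```bash
python3 look.py s15; python3 -c "
from h import *
go(.5525,.122,.12,12.7)"
```

```text
t 37.25 pos [ 0.4937 -0.2264  0.1746] yaw -50.87 tilt [ 0.0007 -0.0006] q [-36.  28.  97.  -0.  56.  14.] F [ 0.2  0.3 -0.8] open 1.0
wz -63.57 then units x 13.078 y 5.357 z 2.183
```

View pics/s15.png

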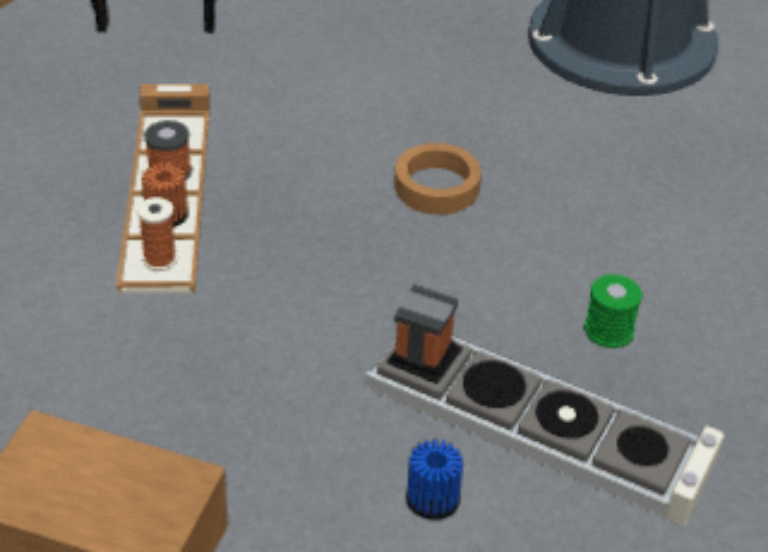

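The wide coil stands in the third pocket at crop (167,150). Last comes the square coil, with the yaw set to its measured 12.7°.

>>> move_arm([
  {"hand": 87,"x": 0,"y": 0,"z": 0,"wx": 0,"wy": 0,"wz": -7.9},
  {"hand": 87,"x": 0,"y": 0,"z": 0,"wx": 0,"wy": 0,"wz": -8},
  {"hand": 87,"x": 0,"y": 0,"z": 0,"wx": 0,"wy": 0,"wz": -8},
  {"hand": 87,"x": 0,"y": 0,"z": 0,"wx": 0,"wy": 0,"wz": -8},
  {"hand": 87,"x": 0,"y": 0,"z": 0,"wx": 0,"wy": 0,"wz": -8},
  {"hand": 87,"x": 0,"y": 0,"z": 0,"wx": 0,"wy": 0,"wz": -8},
  {"hand": 87,"x": 0,"y": 0,"z": 0,"wx": 0,"wy": 0,"wz": -8},
  {"hand": 87,"x": 0,"y": 0,"z": 0,"wx": 0,"wy": 0,"wz": -7.7},
  {"hand": 87,"x": 0.6,"y": 0.3,"z": 0,"wx": 0,"wy": 0,"wz": 0},
  {"hand": 87,"x": 0.9,"y": 0.4,"z": 0,"wx": 0,"wy": 0,"wz": 0},
  {"hand": 87,"x": 0.9,"y": 0.4,"z": 0,"wx": 0,"wy": 0,"wz": 0},
  {"hand": 87,"x": 0.9,"y": 0.4,"z": 0,"wx": 0,"wy": 0,"wz": 0},
  {"hand": 87,"x": 0.9,"y": 0.4,"z": 0,"wx": 0,"wy": 0,"wz": 0},
  {"hand": 87,"x": 0.9,"y": 0.4,"z": 0,"wx": 0,"wy": 0,"wz": 0},
  {"hand": 87,"x": 0.9,"y": 0.4,"z": 0,"wx": 0,"wy": 0,"wz": 0},
  {"hand": 87,"x": 0.9,"y": 0.4,"z": 0,"wx": 0,"wy": 0,"wz": 0},
  {"hand": 87,"x": 0.9,"y": 0.4,"z": 0,"wx": 0,"wy": 0,"wz": 0},
  {"hand": 87,"x": 0.9,"y": 0.4,"z": 0,"wx": 0,"wy": 0,"wz": 0},
  {"hand": 87,"x": 0.9,"y": 0.4,"z": 0,"wx": 0,"wy": 0,"wz": 0},
  {"hand": 87,"x": 0.9,"y": 0.4,"z": 0,"wx": 0,"wy": 0,"wz": 0},
])

```text
time_s: 39.25
position: [0.5495, 0.0578, 0.1732]
tcp_rot: [[-0.217, 0.976, -0.002], [0.976, 0.217, 0.001], [0.001, -0.002, -1.0]]
force: [0.4, -0.4, -0.0]
opening: 1.002
```

>>> move_arm([
  {"hand": 87,"x": 0.9,"y": 0.3,"z": 0,"wx": 0,"wy": 0,"wz": 0},
  {"hand": 87,"x": 0.8,"y": 0.2,"z": 0,"wx": 0,"wy": 0,"wz": 0},
  {"hand": 87,"x": 0.6,"y": 0.1,"z": 0.3,"wx": 0,"wy": 0,"wz": 0},
  {"hand": 87,"x": 0.3,"y": 0.1,"z": 0.5,"wx": 0,"wy": 0,"wz": 0},
  {"hand": 87,"x": 0,"y": 0,"z": 0.6,"wx": 0,"wy": 0,"wz": 0},
  {"hand": 87,"x": 0,"y": 0,"z": 0.5,"wx": 0,"wy": 0,"wz": 0},
  {"hand": 87,"x": 0,"y": 0,"z": 0.1,"wx": 0,"wy": 0,"wz": 0},
  {"hand": 87,"x": 0,"y": 0,"z": 0,"wx": 0,"wy": 0,"wz": 0},
  {"hand": 87,"x": 0,"y": 0,"z": 0,"wx": 0,"wy": 0,"wz": 0},
])

```text
time_s: 40.15
position: [0.5536, 0.1224, 0.1242]
tcp_rot: [[-0.219, 0.976, 0.0], [0.976, 0.219, -0.0], [-0.0, 0.0, -1.0]]
force: [-0.1, 0.0, 0.8]
opening: 0.998
```

```bash
python3 look.py s16; python3 -c "
from h import *
go(.5525,.122,.037,12.7)
from rig import vision
c=vision.capture('top');W=cloud(c)
m=(np.hypot(W[...,0]-.494,W[...,1]+.2265)<.035)&(W[...,2]>.046);v,u=np.nonzero(m);P=rayplane(c,np.c_[u,v],.053)
print('wide placed',len(u),P.mean(0),np.median(W[m][:,2]))"
```

```text
t 40.2 pos [0.5538 0.1224 0.1245] yaw 12.69 tilt [ 0.0011 -0.    ] q [  1.  33.  96.  -0.  51. -12.] F [0.4 0.2 0.3] open 1.0
wz -0.01 then units x -0.005 y -0.055 z 3.499
wide placed 336 [ 0.49137418 -0.22703323  0.053     ] 0.052330977166016535
```

View pics/s16.png

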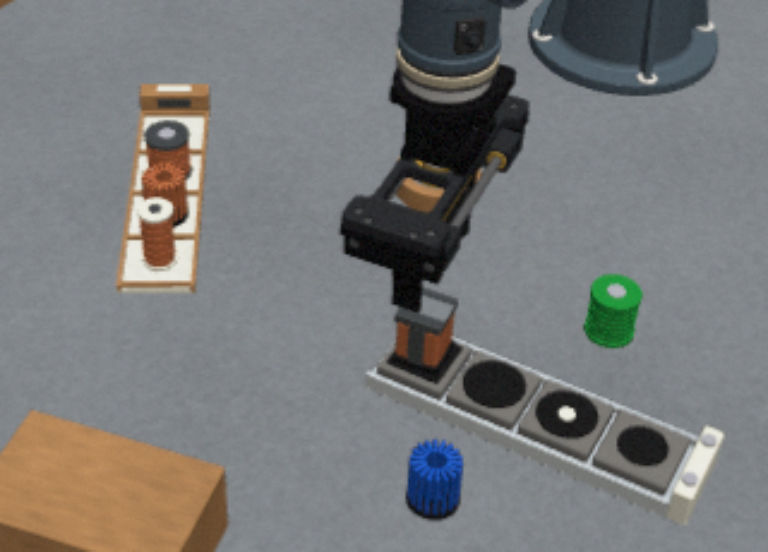

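>>> move_arm([
  {"hand": 87,"x": 0,"y": -0.05,"z": 0.5,"wx": 0,"wy": 0,"wz": 0},
  {"hand": 87,"x": 0,"y": 0,"z": 0.8,"wx": 0,"wy": 0,"wz": 0},
  {"hand": 87,"x": 0,"y": 0,"z": 0.8,"wx": 0,"wy": 0,"wz": 0},
  {"hand": 87,"x": 0,"y": 0,"z": 0.7,"wx": 0,"wy": 0,"wz": 0},
  {"hand": 87,"x": 0,"y": 0,"z": 0.5,"wx": 0,"wy": 0,"wz": 0},
  {"hand": 75,"x": 0,"y": 0,"z": 0.2,"wx": 0,"wy": 0,"wz": 0},
  {"hand": 60,"x": 0,"y": 0,"z": 0,"wx": 0,"wy": 0,"wz": 0},
  {"hand": 50,"x": 0,"y": 0,"z": 0,"wx": 0,"wy": 0,"wz": 0},
  {"hand": 44,"x": 0,"y": 0,"z": 0,"wx": 0,"wy": 0,"wz": 0},
  {"hand": 39,"x": 0,"y": 0,"z": 0,"wx": 0,"wy": 0,"wz": 0},
  {"hand": 20,"x": 0,"y": 0,"z": 0,"wx": 0,"wy": 0,"wz": 0},
  {"hand": 20,"x": 0,"y": 0,"z": 0,"wx": 0,"wy": 0,"wz": 0},
  {"hand": 20,"x": 0,"y": 0,"z": 0,"wx": 0,"wy": 0,"wz": 0},
  {"hand": 20,"x": 0,"y": 0,"z": 0,"wx": 0,"wy": 0,"wz": 0},
])

```text
time_s: 41.65
position: [0.5524, 0.1225, 0.0369]
tcp_rot: [[-0.22, 0.975, 0.001], [0.975, 0.22, 0.0], [-0.0, 0.001, -1.0]]
force: [0.3, 0.8, 2.8]
opening: 0.455
```

>>> move_arm([
  {"hand": 20,"x": 0,"y": 0,"z": -0.2,"wx": 0,"wy": 0,"wz": 0},
  {"hand": 20,"x": 0,"y": 0,"z": -0.5,"wx": 0,"wy": 0,"wz": 0},
  {"hand": 20,"x": 0,"y": 0,"z": -0.8,"wx": 0,"wy": 0,"wz": 0},
  {"hand": 20,"x": 0,"y": 0,"z": -0.9,"wx": 0,"wy": 0,"wz": 0},
  {"hand": 20,"x": 0,"y": 0,"z": -0.9,"wx": 0,"wy": 0,"wz": 0},
  {"hand": 20,"x": 0,"y": 0,"z": -0.9,"wx": 0,"wy": 0,"wz": 0},
  {"hand": 20,"x": 0,"y": 0,"z": -0.8,"wx": 0,"wy": 0,"wz": 0},
  {"hand": 20,"x": 0,"y": 0,"z": -0.5,"wx": 0,"wy": 0,"wz": 0},
  {"hand": 20,"x": 0,"y": 0,"z": -0.2,"wx": 0,"wy": 0,"wz": 0},
  {"hand": 20,"x": 0,"y": 0,"z": 0,"wx": 0,"wy": 0,"wz": 0},
  {"hand": 20,"x": 0,"y": 0,"z": 0,"wx": 0,"wy": 0,"wz": 0},
])

```text
time_s: 42.75
position: [0.5513, 0.1224, 0.1782]
tcp_rot: [[-0.22, 0.975, -0.002], [0.975, 0.22, -0.0], [0.0, -0.002, -1.0]]
force: [0.8, -0.2, -4.0]
opening: 0.457
```

```bash
python3 look.py s17; python3 -c "
from h import *
go(.444,-.2673,.12,12.7)"
```

```text
t 42.8 pos [0.5512 0.1224 0.178 ] yaw 12.73 tilt [-0.0025 -0.0001] q [  1.  29.  93.  -0.  58. -12.] F [ 0.9 -0.4 -3.4] open 0.455
wz 0.03 then units x -14.266 y -7.609 z 2.319
```

View pics/s17.png

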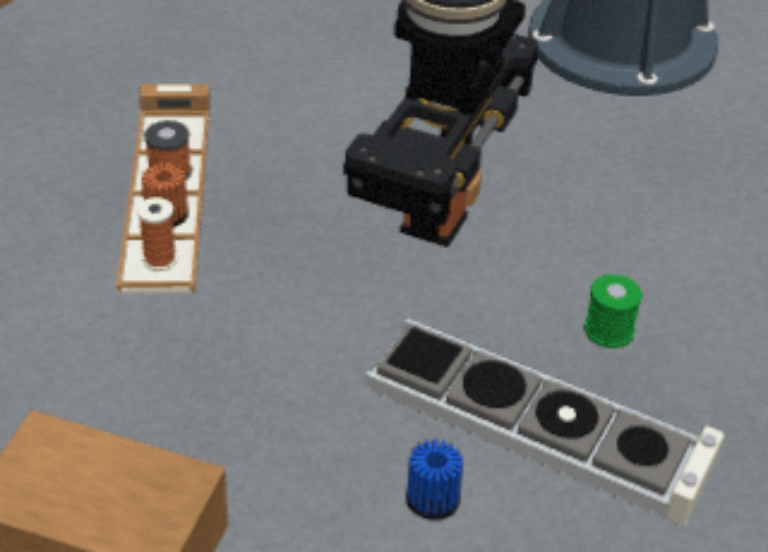

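>>> move_arm([
  {"hand": 20,"x": -0.4,"y": -0.2,"z": 0,"wx": 0,"wy": 0,"wz": 0},
  {"hand": 20,"x": -0.8,"y": -0.4,"z": 0,"wx": 0,"wy": 0,"wz": 0},
  {"hand": 20,"x": -0.8,"y": -0.4,"z": 0,"wx": 0,"wy": 0,"wz": 0},
  {"hand": 20,"x": -0.8,"y": -0.4,"z": 0,"wx": 0,"wy": 0,"wz": 0},
  {"hand": 20,"x": -0.8,"y": -0.4,"z": 0,"wx": 0,"wy": 0,"wz": 0},
  {"hand": 20,"x": -0.8,"y": -0.4,"z": 0,"wx": 0,"wy": 0,"wz": 0},
  {"hand": 20,"x": -0.8,"y": -0.4,"z": 0,"wx": 0,"wy": 0,"wz": 0},
  {"hand": 20,"x": -0.8,"y": -0.4,"z": 0,"wx": 0,"wy": 0,"wz": 0},
  {"hand": 20,"x": -0.8,"y": -0.4,"z": 0,"wx": 0,"wy": 0,"wz": 0},
  {"hand": 20,"x": -0.8,"y": -0.4,"z": 0,"wx": 0,"wy": 0,"wz": 0},
  {"hand": 20,"x": -0.8,"y": -0.5,"z": 0,"wx": 0,"wy": 0,"wz": 0},
  {"hand": 20,"x": -0.8,"y": -0.5,"z": 0,"wx": 0,"wy": 0,"wz": 0},
  {"hand": 20,"x": -0.8,"y": -0.5,"z": 0,"wx": 0,"wy": 0,"wz": 0},
  {"hand": 20,"x": -0.8,"y": -0.5,"z": 0,"wx": 0,"wy": 0,"wz": 0},
  {"hand": 20,"x": -0.8,"y": -0.5,"z": 0,"wx": 0,"wy": 0,"wz": 0},
  {"hand": 20,"x": -0.8,"y": -0.4,"z": 0,"wx": 0,"wy": 0,"wz": 0},
  {"hand": 20,"x": -0.8,"y": -0.4,"z": 0,"wx": 0,"wy": 0,"wz": 0},
  {"hand": 20,"x": -0.7,"y": -0.3,"z": 0,"wx": 0,"wy": 0,"wz": 0},
  {"hand": 20,"x": -0.3,"y": -0.2,"z": 0,"wx": 0,"wy": 0,"wz": 0},
  {"hand": 20,"x": 0,"y": 0,"z": 0,"wx": 0,"wy": 0,"wz": 0},
])

```text
time_s: 44.8
position: [0.4441, -0.2667, 0.1786]
tcp_rot: [[-0.218, 0.976, -0.001], [0.976, 0.218, 0.001], [0.001, -0.001, -1.0]]
force: [-0.4, 0.5, -3.2]
opening: 0.459
```

>>> move_arm([
  {"hand": 20,"x": 0,"y": 0,"z": 0,"wx": 0,"wy": 0,"wz": 5},
  {"hand": 20,"x": 0,"y": 0,"z": 0,"wx": 0,"wy": 0,"wz": 8},
  {"hand": 20,"x": 0,"y": 0,"z": 0,"wx": 0,"wy": 0,"wz": 8},
  {"hand": 20,"x": 0,"y": 0,"z": 0,"wx": 0,"wy": 0,"wz": 8},
  {"hand": 20,"x": 0,"y": 0,"z": 0.2,"wx": 0,"wy": 0,"wz": 8},
  {"hand": 20,"x": 0,"y": 0,"z": 0.4,"wx": 0,"wy": 0,"wz": 8},
  {"hand": 20,"x": 0,"y": 0,"z": 0.5,"wx": 0,"wy": 0,"wz": 8},
  {"hand": 20,"x": 0,"y": 0,"z": 0.5,"wx": 0,"wy": 0,"wz": 7},
  {"hand": 20,"x": 0,"y": 0,"z": 0.3,"wx": 0,"wy": 0,"wz": 3.5},
  {"hand": 20,"x": 0,"y": 0,"z": 0,"wx": 0,"wy": 0,"wz": 0},
  {"hand": 20,"x": 0,"y": 0,"z": 0,"wx": 0,"wy": 0,"wz": 0},
])

```text
time_s: 45.9
position: [0.4449, -0.2648, 0.1315]
tcp_rot: [[0.773, 0.634, -0.001], [0.634, -0.773, 0.001], [0.0, -0.001, -1.0]]
force: [0.4, -0.2, -2.9]
opening: 0.454
```

```bash
python3 -c "
from h import *
go(.4443,-.2673,.0164,-50.8)"
```

```text
t 45.9 pos [ 0.4449 -0.2648  0.1315] yaw -50.65 tilt [-0.0006  0.0008] q [-43.  30. 102.   0.  48.   7.] F [ 0.4 -0.2 -2.9] open 0.454
wz 0.15 then units x -0.081 y 0.062 z 4.604
```

>>> move_arm([
  {"hand": 20,"x": -0.08,"y": 0.06,"z": 0.4,"wx": 0,"wy": 0,"wz": 0.1},
  {"hand": 20,"x": 0,"y": 0,"z": 0.7,"wx": 0,"wy": 0,"wz": 0},
  {"hand": 20,"x": 0,"y": 0,"z": 0.8,"wx": 0,"wy": 0,"wz": 0},
  {"hand": 20,"x": 0,"y": 0,"z": 0.8,"wx": 0,"wy": 0,"wz": 0},
  {"hand": 20,"x": 0,"y": 0,"z": 0.7,"wx": 0,"wy": 0,"wz": 0},
  {"hand": 20,"x": 0,"y": 0,"z": 0.5,"wx": 0,"wy": 0,"wz": 0},
  {"hand": 20,"x": 0,"y": 0,"z": 0.3,"wx": 0,"wy": 0,"wz": 0},
  {"hand": 20,"x": 0,"y": 0,"z": 0.1,"wx": 0,"wy": 0,"wz": 0},
  {"hand": 20,"x": 0,"y": 0,"z": 0,"wx": 0,"wy": 0,"wz": 0},
  {"hand": 20,"x": 0,"y": 0,"z": 0,"wx": 0,"wy": 0,"wz": 0},
])

```text
time_s: 46.9
position: [0.4448, -0.2685, 0.0246]
tcp_rot: [[0.776, 0.631, 0.001], [0.631, -0.776, -0.001], [0.0, 0.001, -1.0]]
force: [-1.4, 0.0, -2.9]
opening: 0.452
```

```bash
python3 look.py s18; python3 -c "
from h import *
go(.4443,-.2673,.0164,-50.8)"
```

```text
t 46.95 pos [ 0.4448 -0.2684  0.0247] yaw -50.86 tilt [ 0.0011 -0.001 ] q [-43.  41. 105.  -0.  34.   7.] F [ 0.3 -0.3 -2.7] open 0.454
wz -0.06 then units x 0.014 y -0.048 z 0.332
```

View pics/s18.png

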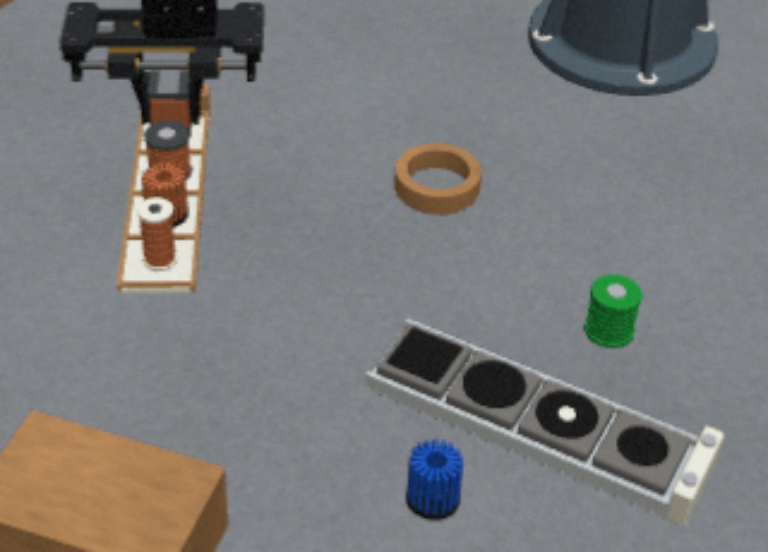

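>>> move_arm([
  {"hand": 20,"x": 0,"y": -0.04,"z": 0.14,"wx": 0,"wy": 0,"wz": 0},
  {"hand": 20,"x": 0,"y": 0,"z": 0.1,"wx": 0,"wy": 0,"wz": 0},
  {"hand": 20,"x": 0,"y": 0,"z": 0.04,"wx": 0,"wy": 0,"wz": 0},
  {"hand": 20,"x": 0,"y": 0,"z": 0.02,"wx": 0,"wy": 0,"wz": 0},
  {"hand": 20,"x": 0,"y": 0,"z": 0.02,"wx": 0,"wy": 0,"wz": 0},
  {"hand": 20,"x": 0,"y": 0,"z": 0,"wx": 0,"wy": 0,"wz": 0},
  {"hand": 20,"x": 0,"y": 0,"z": 0,"wx": 0,"wy": 0,"wz": 0},
])

```text
time_s: 47.65
position: [0.4438, -0.2673, 0.0164]
tcp_rot: [[0.776, 0.631, 0.0], [0.631, -0.776, -0.0], [0.0, 0.0, -1.0]]
force: [-1.3, 0.4, 1.3]
opening: 0.455
```

>>> move_arm([
  {"hand": 20,"x": 0,"y": 0,"z": 0.02,"wx": 0,"wy": 0,"wz": 0},
  {"hand": 20,"x": 0,"y": 0,"z": 0,"wx": 0,"wy": 0,"wz": 0},
  {"hand": 20,"x": 0,"y": 0,"z": 0,"wx": 0,"wy": 0,"wz": 0},
])

```text
time_s: 47.95
position: [0.4438, -0.2673, 0.0163]
tcp_rot: [[0.776, 0.631, 0.0], [0.631, -0.776, -0.0], [0.0, 0.0, -1.0]]
force: [-1.2, 1.0, 6.5]
opening: 0.453
```

>>> move_arm([
  {"hand": 43,"x": 0,"y": 0,"z": 0,"wx": 0,"wy": 0,"wz": 0},
  {"hand": 50,"x": 0,"y": 0,"z": 0,"wx": 0,"wy": 0,"wz": 0},
  {"hand": 65,"x": 0,"y": 0,"z": 0,"wx": 0,"wy": 0,"wz": 0},
  {"hand": 87,"x": 0,"y": 0,"z": 0,"wx": 0,"wy": 0,"wz": 0},
  {"hand": 87,"x": 0,"y": 0,"z": 0,"wx": 0,"wy": 0,"wz": 0},
  {"hand": 87,"x": 0,"y": 0,"z": 0,"wx": 0,"wy": 0,"wz": 0},
  {"hand": 87,"x": 0,"y": 0,"z": -0.2,"wx": 0,"wy": 0,"wz": 0},
  {"hand": 87,"x": 0,"y": 0,"z": -0.5,"wx": 0,"wy": 0,"wz": 0},
  {"hand": 87,"x": 0,"y": 0,"z": -0.8,"wx": 0,"wy": 0,"wz": 0},
  {"hand": 87,"x": 0,"y": 0,"z": -1,"wx": 0,"wy": 0,"wz": 0},
  {"hand": 87,"x": 0,"y": 0,"z": -1,"wx": 0,"wy": 0,"wz": 0},
  {"hand": 87,"x": 0,"y": 0,"z": -1,"wx": 0,"wy": 0,"wz": 0},
  {"hand": 87,"x": 0,"y": 0,"z": -1,"wx": 0,"wy": 0,"wz": 0},
  {"hand": 87,"x": 0,"y": 0,"z": -0.6,"wx": 0,"wy": 0,"wz": 0},
  {"hand": 87,"x": 0,"y": 0,"z": -0.3,"wx": 0,"wy": 0,"wz": 0},
  {"hand": 87,"x": 0,"y": 0,"z": 0,"wx": 0,"wy": 0,"wz": 0},
])

```text
time_s: 49.55
position: [0.4442, -0.2677, 0.1771]
tcp_rot: [[0.776, 0.631, 0.002], [0.631, -0.776, -0.002], [0.0, 0.003, -1.0]]
force: [0.4, -0.5, 0.6]
opening: 1.002
```

>>> move_arm([
  {"hand": 87,"x": 0.3,"y": -0.3,"z": -0.3,"wx": 0,"wy": 0,"wz": 0},
  {"hand": 87,"x": 0.6,"y": -0.6,"z": 0,"wx": 0,"wy": 0,"wz": 0},
  {"hand": 87,"x": 0.6,"y": -0.6,"z": 0,"wx": 0,"wy": 0,"wz": 0},
  {"hand": 87,"x": 0.6,"y": -0.6,"z": 0,"wx": 0,"wy": 0,"wz": 0},
  {"hand": 87,"x": 0.6,"y": -0.6,"z": 0,"wx": 0,"wy": 0,"wz": 0},
  {"hand": 87,"x": 0.6,"y": -0.6,"z": 0,"wx": 0,"wy": 0,"wz": 0},
  {"hand": 87,"x": 0.6,"y": -0.6,"z": 0,"wx": 0,"wy": 0,"wz": 0},
  {"hand": 87,"x": 0.6,"y": -0.6,"z": 0,"wx": 0,"wy": 0,"wz": 0},
  {"hand": 87,"x": 0.6,"y": -0.6,"z": 0,"wx": 0,"wy": 0,"wz": 0},
  {"hand": 87,"x": 0.6,"y": -0.6,"z": 0,"wx": 0,"wy": 0,"wz": 0},
  {"hand": 87,"x": 0.3,"y": -0.3,"z": 0,"wx": 0,"wy": 0,"wz": 0},
  {"hand": 87,"x": 0,"y": 0,"z": 0,"wx": 0,"wy": 0,"wz": 0},
  {"hand": 87,"x": 0,"y": 0,"z": 0,"wx": 0,"wy": 0,"wz": 0},
])

```text
time_s: 50.85
position: [0.4653, -0.0564, 0.1828]
tcp_rot: [[0.775, 0.632, -0.001], [0.632, -0.775, -0.0], [-0.001, -0.0, -1.0]]
force: [-0.4, -0.5, 0.5]
opening: 0.998
```

```bash
python3 look.py s19; python3 -c "
from h import *
go(.444,-.2673,.2,-50.8)
from rig import vision
c=vision.capture('top');W=cloud(c);cv2.imwrite('pics/t19.png',cv2.resize(c['image'][160:320,340:500,::-1],None,fx=3.7,fy=3.7))
for n,x,y,z in(('tall',.5925,-.146,.067),('ring',.543,-.1865,.053),('wide',.494,-.2265,.053),('sq',.444,-.2673,.059)):
    m=(np.hypot(W[...,0]-x,W[...,1]-y)<.036)&(abs(W[...,2]-z)<.007);v,u=np.nonzero(m);P=rayplane(c,np.c_[u,v],z)
    print(n,len(u),(P.mean(0)[:2]*1000-[x*1000,y*1000]).round(1),np.median(W[m][:,2]))"
```

```text
t 50.9 pos [ 0.4654 -0.0568  0.1829] yaw -50.88 tilt [-0.0002 -0.0003] q [-21.  22. 106.  -0.  52.  30.] F [-0.3 -0.8 -0. ] open 1.0
wz -0.08 then units x -5.987 y 5.984 z -0.683
tall 178 [-0.9 -0.2] 0.06632201842283769
ring 128 [ 0.7 -4.1] 0.05127618028755487
wide 341 [-2.7 -0.4] 0.05256298615524302
sq 376 [-2.8 -0.7] 0.05884984156493689
```

View pics/s19.png

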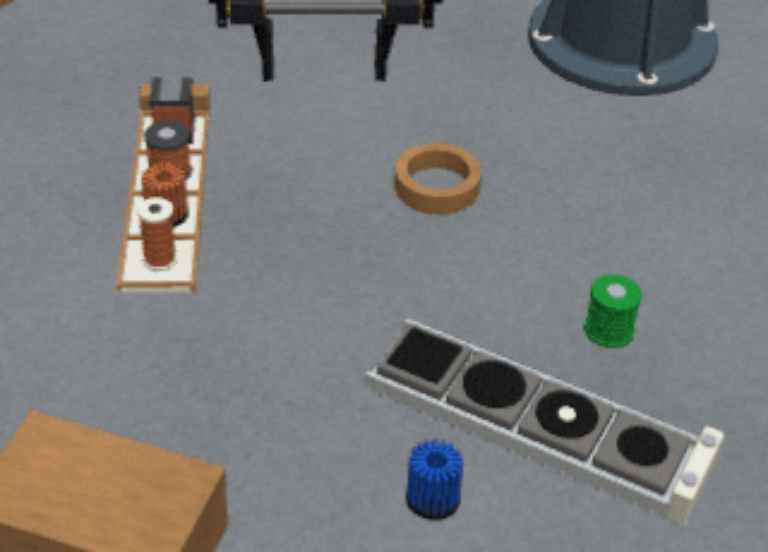

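View pics/t19.png

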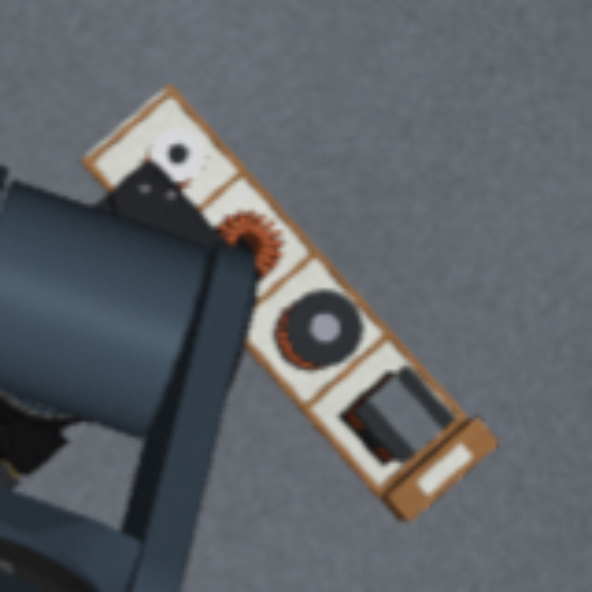

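The four coils stand in order from the far pocket to the block: tall (157,235), ring (163,190), wide (167,150) and square (172,108) in the scene crop. All are upright and clear of the partitions, and the arm is touching nothing.

```bash
python3 -c "
from rig import order
print(order.hand_in())"
```

```text
the job is handed in; nothing more can be done
None
```

All four coils are in the tray, standing upright and free. From the far pocket to the carrying block they stand tall, ring, wide, square, which reverses the rail order. I handed the job in at about 51 s of the 122 s allowed; the hand-in gives no verdict.

- **Setting down:** each coil was lowered until the wrist force showed floor contact (about 6–10 N), at the height expected for that coil. Only then did I open the gripper.
- **Final check:** in the last top view the coil tops were within 2 mm of the expected heights. Tall, wide and square measured 1–3 mm from their pocket centres.
- **Ring coil:** the arm partly hid it in the last top view, so that reading (4 mm off) is unreliable. An earlier clear view also put it about 4 mm off centre. Its pocket leaves about 9 mm of room each side, and the scene view shows it upright and clear of the partitions.
- **View disagreement:** the top and scene views differed by up to about 5 mm on the coils' starting positions. I put that down to the scene view catching their sides, and worked mainly from the top view.
- **Look-alikes:** I did not go near the blue and green ones, and both still stand where they were.

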